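# Pack the samples and hang up the sieves

## Robot

A 6-joint arm with a two-finger parallel gripper is mounted at the origin on the work surface. World frame = base frame: x ahead of the robot, y to its left, z up, the work surface at z = 0. Lengths are in m, angles in rad, forces in N, time in s.
With the tool pointing down it reaches from about 0.325 to 0.775 m from the base axis. Payload 5.5 kg.
Tool frame: the origin (TCP) lies midway between the tips of the shut fingers; the grasp point (between the pads) lies 19 mm behind it (arm.hold_point_z is the z of the grasp point in the tool frame, in m); z points along the fingers, y is the line along which they close (so a half turn about z gives the same grasp; the last joint's range is limited). The gripper opens to 88 mm and grips with 3 to 60 N. Pads are 20 mm wide; open, the fingers measure 115 mm over their backs; the gripper's body (75 mm by 178 mm) begins 61 mm behind the grasp point.
Start: joints at [1.239, 0.091, 1.231, -0, 1.82, -0.057], TCP at [0.163, 0.578, 0.223] pointing down, gripper open.
Joint ranges: [-2.87, 2.87], [-0.86, 2.18], [0.17, 2.46], [-1.51, 4.65], [0.06, 2.69], [-2.65, 2.65]. Speed limits (rad/s): [2.57, 2.57, 3.01, 3.14, 3.14, 3.14].

## Interface

Orientations are given as a unit quaternion [w, x, y, z].
In Python, from plant import arm gives the robot as it stands.
- The arm moves only by the tool drive_tool, never from a script. Its argument "steps" is a list of rows, each a list of 7 numbers: the shift along the tool's x, y, z in m, then the turn, a rotation vector about the tool's x, y, z in degrees, then the finger opening in m, from 0 to 0.0878. A call has 1 to 8 rows; each row is the pose to reach, as a shift and turn from the pose commanded when the call began, along the tool's axes at that moment; what a row does not reach only later rows make up. A row lasts 1/12 s, in which the tool goes at most 41.7 mm and 7.16 degrees, less where a joint would pass 70% of its speed; a pose out of reach is approached as far as the arm can. A call with a gripper value outside its range is refused whole. The fingers move at their own pace and stop on an object; the grip force is fixed at half the most. Time passes only in rows, so rows that repeat a pose let the fingers close. It gives the time, the measured TCP pose, the force, the opening and the grip force at its end, in the units of the state.
- arm.get_obs(): the state, without advancing time (a new reading comes with each control period).
- arm.camera(name): name is "scene" or "top" or "wrist"; returns a dict with "pixels" (384x512x3 uint8, red, green, blue), "mtx" (3x3 intrinsics, pixels), "rvec" (rotation vector, rad) and "tvec" (3), from world to camera coordinates, as OpenCV has them. Camera axes: x right, y down, z forward; pixel columns grow to the right and rows downward; lengths in m; the calibration is good to about 2 mm. A picture is of the moment at which its call begins. There is no depth.
- arm.close_job(): hands the job in; it is judged then, once.
The state is a dict: "clock": time; "joint_positions": joint angles; "joint_vel": joint speeds; "effort": joint torques, N m; "eef_pos": TCP position; "tool_rot": TCP orientation; "contact_force": force on the tool from outside, world axes, zero at the start; "moment": the same for the moment, N m; "width": opening from 0.0 (shut) to 1.0 (fully open); "grasp_force": force on a finger pad.
Only numpy, scipy, OpenCV 4.12 (cv2) and the standard library are available. Lean on these libraries where they do the work, as an engineer would, in place of code of your own. Each camera call takes 0.05 s, during which the arm holds its last target. There are 200 camera calls.

## Task

Clear up the microscope table after the sieving session. Stand every sample jar upright in the carrying case, one in each compartment, then shut the orange lid so that the two halves meet edge to edge; and hang every sieve from the draining rack by its eye on the peg stand, one sieve to a peg. Leave the tubes, dish, mug and slide box where they are.

Things in the scene. Friction and masses are not known exactly. Their poses are not given: they have to be found in the camera images.
- case: Carrying case, grey base half, fixed: 152 mm along its x, 134 mm along its y, rim 36 mm high, walls and floor 4 mm thick. Origin: centre of the underside. Dividers 3 mm thick, rising to 30 mm above the underside, and 6 mm strips along the inner +-y walls make 2 x 2 compartments (70 x 55 mm) centred at x = +-37 mm, y = +-29 mm; each takes one jar upright, which then stands 28 mm above the rim.
- lid (a joint): Hinge angle of the case's orange lid half: 0 = shut edge to edge on the base, growing as it opens, limit 2.1. The hinge runs along the case's x axis on its -y rim; the open lid (1.75 to 2.0 at the start) leans outwards to -y. The hinge is stiff (0.22 N m): the lid stays where it is left and must be pushed over from behind and pressed down the last bit with a few newtons.
- lid_hinge (a point): Middle of the hinge line: case y = -67 mm, 36.5 mm above its underside. Axes are the lid's: x along the hinge, y to the lid's free edge, z out through its outer face; shut, they equal the case's axes. The lid is 152 x 134 mm, 36 mm deep (outer face at z = 36 mm), walls 4 mm; a black tab 40 mm wide, 8 mm thick stands 12 mm out from the middle of its free edge at z = 6 mm.
- stand: Peg stand, fixed: wooden base 90 x 270 x 10 mm, two posts 16 mm wide at y = +-126 mm, wooden crossbar along y (x = -8 to 10 mm, 210 to 234 mm high). Origin: centre of the underside. Three round steel pegs 10 mm thick stick out of the bar towards -x at y = -90, 0, +90 mm, rising 12 degrees to their red tips at x = -68 mm (tip axis 236 mm high).
- peg0 (a point): Point on the axis of the peg at the stand's y = -90 mm, halfway out (x = -38 mm, 229 mm above the table); axes as the stand's, so the peg runs from here 30 mm out to -x (rising 0.213 per unit length) to its tip and 29 mm back to the bar.
- peg1 (a point): Point on the axis of the peg at the stand's y = 0 mm, halfway out (x = -38 mm, 229 mm above the table); axes as the stand's, so the peg runs from here 30 mm out to -x (rising 0.213 per unit length) to its tip and 29 mm back to the bar.
- peg2 (a point): Point on the axis of the peg at the stand's y = 90 mm, halfway out (x = -38 mm, 229 mm above the table); axes as the stand's, so the peg runs from here 30 mm out to -x (rising 0.213 per unit length) to its tip and 29 mm back to the bar.
- rack: White draining rack for the sieves, fixed to the table: 160 mm along its x, 94 mm along its y, 50 mm tall, floor 8 mm thick, with three slots 16 mm wide (in x), 76 mm long (in y) and 42 mm deep, at x = -50, 0, +50 mm. Origin: centre of the underside.
- sieve0: Flat hand sieve, blue, 70 g, upright in a rack slot; may be absent. Origin: middle of its lower edge; z up, x through its thickness, y across. Mesh frame 70 x 70 mm, 12 mm thick, from z = 0; neck 22 mm wide to z = 107 mm; then a plate 36 mm wide (y), 8 mm thick, to z = 153 mm, with the hanging eye, 20 mm wide and 26 mm tall, right through it along x. Grip the plate from above across its 36 mm.
- eye0 (a point): Centre of the blue sieve's hanging opening, 130 mm above its lower edge; axes as the sieve's.
- sieve1: Flat hand sieve, green, 70 g, upright in a rack slot; may be absent. Origin: middle of its lower edge; z up, x through its thickness, y across. Mesh frame 70 x 70 mm, 12 mm thick, from z = 0; neck 22 mm wide to z = 107 mm; then a plate 36 mm wide (y), 8 mm thick, to z = 153 mm, with the hanging eye, 20 mm wide and 26 mm tall, right through it along x. Grip the plate from above across its 36 mm.
- eye1 (a point): Centre of the green sieve's hanging opening, 130 mm above its lower edge; axes as the sieve's.
- sieve2: Flat hand sieve, red, 70 g, upright in a rack slot; may be absent. Origin: middle of its lower edge; z up, x through its thickness, y across. Mesh frame 70 x 70 mm, 12 mm thick, from z = 0; neck 22 mm wide to z = 107 mm; then a plate 36 mm wide (y), 8 mm thick, to z = 153 mm, with the hanging eye, 20 mm wide and 26 mm tall, right through it along x. Grip the plate from above across its 36 mm.
- eye2 (a point): Centre of the red sieve's hanging opening, 130 mm above its lower edge; axes as the sieve's.
- jar0: Sample jar, clear with reddish sediment in the bottom and a blue screw cap, 60 mm tall, standing upright; may be absent. Cap 44 mm wide from 38 to 60 mm up, body 42 mm wide; 90 g, most of it low down. Origin: centre of its underside, z up.
- jar1: Sample jar, clear with tan sediment in the bottom and a blue screw cap, 60 mm tall, standing upright; may be absent. Cap 44 mm wide from 38 to 60 mm up, body 42 mm wide; 90 g, most of it low down. Origin: centre of its underside, z up.
- jar2: Sample jar, clear with grey sediment in the bottom and a blue screw cap, 60 mm tall, standing upright; may be absent. Cap 44 mm wide from 38 to 60 mm up, body 42 mm wide; 90 g, most of it low down. Origin: centre of its underside, z up.
- jar3: Sample jar, clear with dark brown sediment in the bottom and a blue screw cap, 60 mm tall, standing upright; may be absent. Cap 44 mm wide from 38 to 60 mm up, body 42 mm wide; 90 g, most of it low down. Origin: centre of its underside, z up.
- tube0: Not part of the job, leave alone: conical sample tube standing upside down on its blue cap, 35 mm wide, 117 mm tall, easily toppled. Origin: centre of its underside.
- tube1: Not part of the job, leave alone: another such tube. Origin: centre of its underside.
- tube2: Not part of the job, leave alone: another such tube. Origin: centre of its underside.
- petri: Not part of the job, leave alone: round clear dish 90 mm wide, 16 mm tall. Origin: centre of its underside.
- mug: Not part of the job, leave alone: white mug 80 mm wide, 90 mm tall. Origin: centre of its underside.
- slidebox: Not part of the job, leave alone: blue slide box 90 x 180 x 34 mm. Origin: centre of its underside.
Mind the look-alikes: they are no part of the job. Leave any green or pink look-alike of the jar1 alone. What is shaped like the jar3 but green or pink is not meant.

How it is judged:
On the way, in this order (a step that is already met when the one before it is completed fails the run):
1. all jars stand upright in the compartments of the open case (x of jar0 in the frame of case between -0.072 and 0.072 m and y of jar0 in the frame of case between -0.058 and 0.058 m and z of jar0 in the frame of case between -0.005 and 0.01 m and angle between each of jar0, jar1, jar2, jar3's own z axis and vertical below 0.2 rad and x of jar1 in the frame of case between -0.072 and 0.072 m and y of jar1 in the frame of case between -0.058 and 0.058 m and z of jar1 in the frame of case between -0.005 and 0.01 m and x of jar2 in the frame of case between -0.072 and 0.072 m and y of jar2 in the frame of case between -0.058 and 0.058 m and z of jar2 in the frame of case between -0.005 and 0.01 m and x of jar3 in the frame of case between -0.072 and 0.072 m and y of jar3 in the frame of case between -0.058 and 0.058 m and z of jar3 in the frame of case between -0.005 and 0.01 m and value of joint lid above 0.8 rad), for 0.2 s.
2. the lid is shut on them (value of joint lid below 0.035 rad), for 0.2 s.
At the end, for the whole second after the job is handed in: Each present jar upright (0.2 rad) on the case floor (6 mm); lid hinge within 0.035 rad of shut; each present sieve hangs at rest, upright (0.25 rad), its own peg through its eye: eye centre within 10 mm sideways, 26 mm along and 22 mm below to 4 mm above the mid-peg point (x of jar0 in the frame of case between -0.072 and 0.072 m and y of jar0 in the frame of case between -0.058 and 0.058 m and z of jar0 in the frame of case between -0.005 and 0.01 m and angle between each of jar0, jar1, jar2, jar3's own z axis and vertical below 0.2 rad and x of jar1 in the frame of case between -0.072 and 0.072 m and y of jar1 in the frame of case between -0.058 and 0.058 m and z of jar1 in the frame of case between -0.005 and 0.01 m and x of jar2 in the frame of case between -0.072 and 0.072 m and y of jar2 in the frame of case between -0.058 and 0.058 m and z of jar2 in the frame of case between -0.005 and 0.01 m and x of jar3 in the frame of case between -0.072 and 0.072 m and y of jar3 in the frame of case between -0.058 and 0.058 m and z of jar3 in the frame of case between -0.005 and 0.01 m and value of joint lid below 0.035 rad and ((x of eye0 in the frame of peg0 between -0.028 and 0.026 m and y of eye0 in the frame of peg0 between -0.01 and 0.01 m and z of eye0 in the frame of peg0 between -0.022 and 0.004 m) or (x of eye0 in the frame of peg1 between -0.028 and 0.026 m and y of eye0 in the frame of peg1 between -0.01 and 0.01 m and z of eye0 in the frame of peg1 between -0.022 and 0.004 m) or (x of eye0 in the frame of peg2 between -0.028 and 0.026 m and y of eye0 in the frame of peg2 between -0.01 and 0.01 m and z of eye0 in the frame of peg2 between -0.022 and 0.004 m)) and angle between each of sieve0, sieve1, sieve2's own z axis and vertical below 0.25 rad and linear speed of each of sieve0, sieve1, sieve2 below 0.05 m/s and ((x of eye1 in the frame of peg0 between -0.028 and 0.026 m and y of eye1 in the frame of peg0 between -0.01 and 0.01 m and z of eye1 in the frame of peg0 between -0.022 and 0.004 m) or (x of eye1 in the frame of peg1 between -0.028 and 0.026 m and y of eye1 in the frame of peg1 between -0.01 and 0.01 m and z of eye1 in the frame of peg1 between -0.022 and 0.004 m) or (x of eye1 in the frame of peg2 between -0.028 and 0.026 m and y of eye1 in the frame of peg2 between -0.01 and 0.01 m and z of eye1 in the frame of peg2 between -0.022 and 0.004 m)) and ((x of eye2 in the frame of peg0 between -0.028 and 0.026 m and y of eye2 in the frame of peg0 between -0.01 and 0.01 m and z of eye2 in the frame of peg0 between -0.022 and 0.004 m) or (x of eye2 in the frame of peg1 between -0.028 and 0.026 m and y of eye2 in the frame of peg1 between -0.01 and 0.01 m and z of eye2 in the frame of peg1 between -0.022 and 0.004 m) or (x of eye2 in the frame of peg2 between -0.028 and 0.026 m and y of eye2 in the frame of peg2 between -0.01 and 0.01 m and z of eye2 in the frame of peg2 between -0.022 and 0.004 m)) and distance between eye0 and eye1 above 0.06 m and distance between each of eye0, eye1 and eye2 above 0.06 m); the robot touches nothing.
It fails at once if a tube is moved more than 4 cm or toppled (distance of any of tube0, tube1, tube2 from where it was at the start of the episode above 0.04 m or angle between any of tube0, tube1, tube2's own z axis and vertical above 0.5 rad).
It fails at once if the dish, mug or slide box is moved more than 4 cm or toppled (distance of any of petri, mug, slidebox from where it was at the start of the episode above 0.04 m or angle between any of petri, mug, slidebox's own z axis and vertical above 0.5 rad).
Of jar0, jar1, jar2, jar3 only 3 to 4 are there at a start; the rules pass over those that are not, and their reading is None.
Of sieve0, sieve1, sieve2 only 2 to 3 are there at a start; the rules pass over those that are not, and their reading is None.
At some moment in a run one of jar0, jar1, jar2, jar3 may be knocked a few centimetres aside while the robot is not near it.
It also fails if it takes over 210 s, if anything falls off the work surface, if the arm or the gripper's body presses on something with over 40 N, if the wrist force passes 120 N, or if a joint passes its speed limit or range.

## Working session

There is one attempt and no reset: what is moved stays moved. The work goes in short steps, Python scripts to look and compute and a tool call to move; the robot and the scene stay as the last step left them, time stands still between calls to the robot, and variables do not carry over. Pictures are saved under pics/ and viewed, at most 14 in all, crops included, and the job is handed in when it is done.

Besides the shell and the picture viewer there is one more tool, called after "Request:" by a JSON object that holds its "method" and its "body", one argument or row to a line. drive_tool: Moves the arm, as the interface text tells. Its arguments: {"type":"object","properties":{"steps":{"type":"array","items":{"type":"array","items":{"type":"number"}}}},"required":["steps"]}

```bash
ls; mkdir -p pics; cat > h.py <<'E'
import numpy as np, cv2
from plant import arm
from scipy.spatial.transform import Rotation as R
def cam(n,save=None):
    c=arm.camera(n); c['pixels']=np.array(c['pixels'],np.uint8)
    if save: cv2.imwrite('pics/'+save+'.png',cv2.cvtColor(c['pixels'],cv2.COLOR_RGB2BGR))
    return c
def ray(c,u,v):
    M=cv2.Rodrigues(np.array(c['rvec'],float))[0]; t=np.array(c['tvec'],float).ravel()
    return -M.T@t, M.T@np.linalg.solve(np.array(c['mtx']),[u,v,1.])
def onz(c,u,v,z):
    o,d=ray(c,u,v); return o+d*(z-o[2])/d[2]
def proj(c,P):
    return cv2.projectPoints(np.array(P,float).reshape(-1,3),np.array(c['rvec'],float),np.array(c['tvec'],float),np.array(c['mtx'],float),None)[0].reshape(-1,2)
def pose():
    s=arm.get_obs(); q=s['tool_rot']; return np.array(s['eef_pos']),R.from_quat([q[1],q[2],q[3],q[0]]),s
def blobs(c,lo,hi,amin=30):
    h=cv2.cvtColor(c['pixels'],cv2.COLOR_RGB2HSV); m=cv2.inRange(h,np.array(lo),np.array(hi))
    n,l,st,ce=cv2.connectedComponentsWithStats(m)
    return [(ce[i].round(1),st[i]) for i in range(1,n) if st[i][4]>=amin],l
E
python3 - <<'E'
from h import *
for n in ['scene','top']:
    c=cam(n,n+'0'); im=cv2.resize(cv2.cvtColor(c['pixels'],cv2.COLOR_RGB2BGR),(800,600),interpolation=cv2.INTER_CUBIC); cv2.imwrite('pics/'+n+'0b.png',im)
    print(n,ray(c,256,192),np.array(c['mtx']).tolist())
p,r,s=pose();print(p,r.as_matrix().round(3),s)
E
```

```text
pics
scene (array([ 0.88740942, -0.38865939,  0.9283901 ]), array([-0.35999916,  0.37746543, -0.85320887])) [[364.0483979097521, 0.0, 254.5450607553298], [0.0, 364.0483979097521, 193.95842283765728], [0.0, 0.0, 1.0]]
top (array([ 0.4206193 , -0.0241247 ,  1.38164179]), array([ 0.1164207 , -0.02467734, -0.99301791])) [[434.21215429169126, 0.0, 252.01422739926426], [0.0, 434.21215429169126, 186.45520952161093], [0.0, 0.0, 1.0]]
[0.16271512 0.5772308  0.22165214] [[-0.962  0.271 -0.001]
 [ 0.271  0.962 -0.002]
 [ 0.    -0.002 -1.   ]] {'clock': 0.1, 'joint_positions': array([ 1.23931628e+00,  9.17325459e-02,  1.23176257e+00, -4.57493485e-06,
        1.81981020e+00, -5.67086923e-02]), 'joint_vel': array([ 0.00051215, -0.00184547, -0.00337019, -0.00095335, -0.00015597,
       -0.00140563]), 'effort': array([ 2.25829033e-03, -4.47860527e+01, -4.07570851e+01,  7.01607973e-02,
        2.83716054e-02, -1.10933984e-04]), 'eef_pos': array([0.16271512, 0.5772308 , 0.22165214]), 'tool_rot': array([-1.62992132e-04,  1.36954402e-01,  9.90576983e-01, -8.40681634e-04]), 'contact_force': array([-0.59021867, -0.34962889,  0.66539245]), 'moment': array([ 0.01598598, -0.05897236, -0.01997585]), 'grasp_force': 0.0, 'width': 1.00175083581606}
```

View pics/top0b.png

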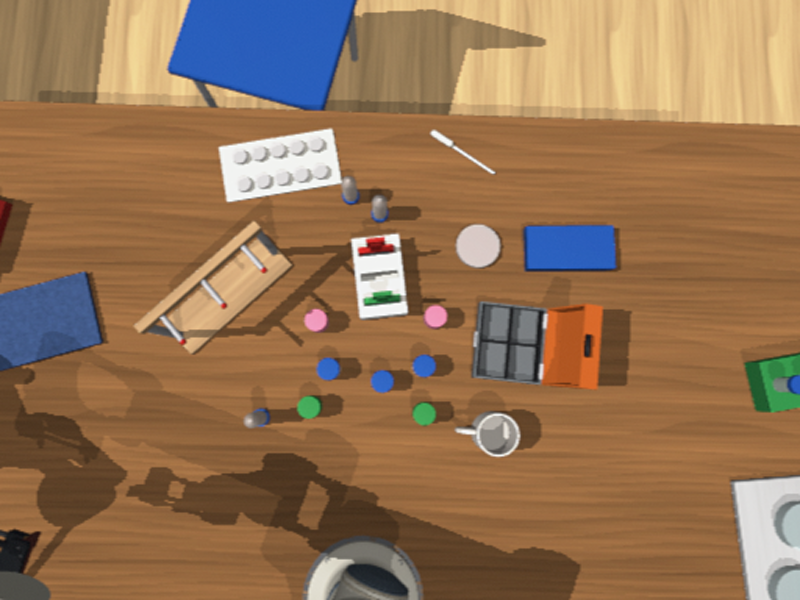

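View pics/scene0b.png

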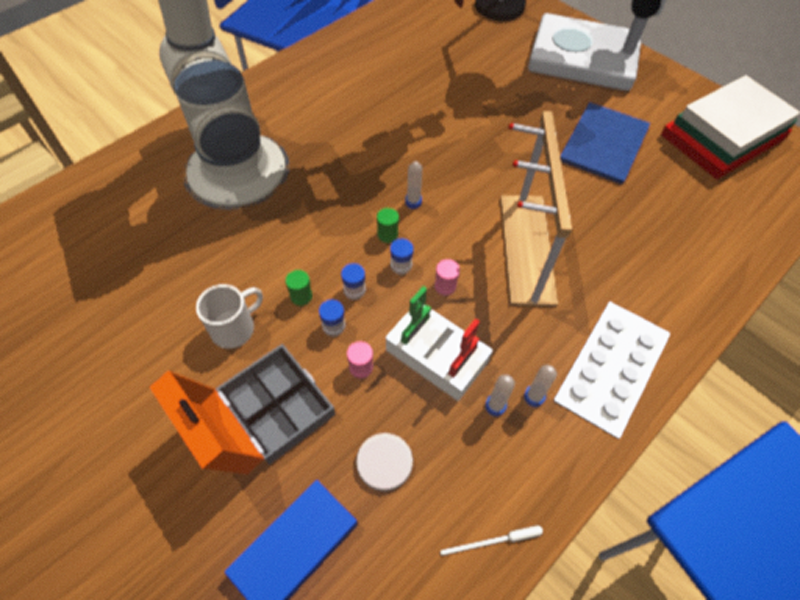

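Top view (800 px scale): 3 jars with blue caps at (328,369), (382,381) and (424,365). Red and green sieves stand in the rack at (376,245) and (381,297). The red peg tips are at (184,347), (223,305) and (264,270), the case is at (510,342) with its lid leaning to image right, and the pink and green jars are decoys. The scene view agrees.

```bash
python3 - <<'E'
from h import *
for n in ['top','scene']:
    c=cam(n)
    print(n)
    for nm,lo,hi,z in [('blue',(105,150,60),(125,255,255),.06),('red',(0,190,90),(4,255,255),.236),('green',(45,120,40),(80,255,255),.161),('orange',(5,230,120),(12,255,255),.04)]:
        b,l=blobs(c,lo,hi,8)
        for ce,st in b:
            if st[4]<2500: print(nm,ce,st.tolist(),onz(c,*ce,z).round(3))
c=cam('top')
# case base: grey corners by min area rect
h=cv2.cvtColor(c['pixels'],cv2.COLOR_RGB2HSV)
m=cv2.inRange(h,(0,0,30),(180,70,150)); m[:185]=0;m[255:]=0;m[:,:295]=0;m[:,365:]=0
m=cv2.morphologyEx(m,cv2.MORPH_CLOSE,np.ones((3,3)))
n,l,st,ce=cv2.connectedComponentsWithStats(m);i=1+st[1:,4].argmax()
print(st[i],[onz(c,u,v,.036).round(4) for u,v in cv2.boxPoints(cv2.minAreaRect(np.argwhere(l==i)[:,::-1].astype(np.float32)))])
m=cv2.inRange(h,(0,0,170),(180,50,255)); m[:145]=0;m[205:]=0;m[:,:222]=0;m[:,265:]=0
cn=max(cv2.findContours(m,0,2)[0],key=cv2.contourArea)
print('rack',[onz(c,u,v,.05).round(4) for u,v in cv2.boxPoints(cv2.minAreaRect(cn))])
E
```

```text
top
blue [224.8 128.7] [221, 128, 8, 2, 9] [0.772 0.045 0.06 ]
blue [243.1 140.5] [240, 140, 7, 2, 8] [ 0.736 -0.013  0.06 ]
blue [364.2 158.5] [336, 145, 58, 28, 1597] [ 0.69  -0.391  0.06 ]
blue [271.1 233.7] [265, 227, 13, 14, 146] [ 0.45  -0.106  0.06 ]
blue [209.8 235.6] [203, 229, 14, 14, 150] [0.439 0.079 0.06 ]
blue [244.4 243.5] [238, 237, 14, 14, 147] [ 0.418 -0.026  0.06 ]
blue [508.  245.6] [504, 240, 8, 12, 77] [ 0.433 -0.83   0.06 ]
blue [168.4 262.8] [165, 262, 7, 4, 8] [0.355 0.2   0.06 ]
red [  0.8 132.5] [0, 128, 4, 12, 26] [0.696 0.634 0.236]
red [240.2 157.5] [230, 153, 21, 10, 111] [ 0.647 -0.008  0.236]
green [244.1 190.5] [234, 187, 22, 8, 110] [ 0.567 -0.021  0.161]
green [494.4 244.6] [477, 226, 35, 38, 888] [ 0.434 -0.729  0.161]
green [197.8 259.9] [191, 253, 15, 15, 171] [0.37  0.102 0.161]
green [271.4 264.2] [265, 258, 14, 14, 160] [ 0.363 -0.102  0.161]
scene
blue [141.6   1.4] [139, 0, 7, 4, 13] [-0.447  0.299  0.06 ]
blue [182.8  11.7] [142, 0, 95, 31, 1724] [-0.278  0.376  0.06 ]
blue [403.2  87.4] [393, 75, 21, 33, 174] [0.572 0.651 0.06 ]
blue [389
[... 680 characters left out ...]
7.7 143.2] [241, 133, 14, 22, 238] [0.439 0.043 0.161]
green [190.9 183.1] [183, 173, 16, 22, 269] [ 0.432 -0.148  0.161]
green [267.4 190.6] [263, 184, 10, 15, 65] [ 0.58  -0.026  0.161]
green [271.5 199.2] [268, 195, 7, 10, 32] [ 0.605 -0.036  0.161]
green [261.6 211.2] [258, 207, 9, 9, 29] [ 0.611 -0.077  0.161]
orange [128.1 270.1] [97, 239, 65, 60, 1150] [ 0.453 -0.389  0.04 ]
[ 302  193   48   53 2124] [array([ 0.4299, -0.1971,  0.036 ]), array([ 0.5822, -0.2114,  0.036 ]), array([ 0.5713, -0.3523,  0.036 ]), array([ 0.4191, -0.3359,  0.036 ])]
rack [array([0.6985, 0.0457, 0.05  ]), array([ 0.7123, -0.0503,  0.05  ]), array([ 0.5525, -0.0719,  0.05  ]), array([0.5393, 0.0227, 0.05  ])]
```

```bash
cat >> h.py <<'E'
def to(x,y,z,yaw,tilt=None,grasp=False):
    """shift (mm) and turn (deg) in tool axes to TCP (x,y,z), tool down, tool y at world yaw (deg); small half-turn picked by caller"""
    p,r,s=pose(); a=np.radians(yaw); ty=np.array([np.cos(a),np.sin(a),0]); tz=np.array([0,0,-1.])
    if tilt: # turn about tool y / x in deg
        pass
    T=R.from_matrix(np.c_[np.cross(ty,tz),ty,tz])
    if tilt: T=T*R.from_rotvec(np.radians(tilt))
    print('->',(x,y,z,yaw),'shift mm',(r.inv().apply(np.array([x,y,z])-p)*1000).round(1),'rot deg',np.degrees((r.inv()*T).as_rotvec()).round(2),'t',s['clock'])
E
python3 - <<'E'
from h import *
to(.44,.078,.2,-5.6)
to(.44,.078,.2,74)
c=cam('top')
for p in [(118,222),(143,195),(169,172.5)]: print(onz(c,*p,.236).round(4))
h=cv2.cvtColor(c['pixels'],cv2.COLOR_RGB2HSV)
m=cv2.inRange(h,(0,150,90),(5,255,255))|cv2.inRange(h,(172,150,90),(180,255,255))
n,l,st,ce=cv2.connectedComponentsWithStats(m)
for i in range(1,n):
    if st[i,4]>=4: print(ce[i].round(1),st[i].tolist(),onz(c,*ce[i],.238).round(4))
c=cam('scene');h=cv2.cvtColor(c['pixels'],cv2.COLOR_RGB2HSV)
m=cv2.inRange(h,(0,150,90),(5,255,255))|cv2.inRange(h,(172,150,90),(180,255,255))
n,l,st,ce=cv2.connectedComponentsWithStats(m)
for i in range(1,n):
    if st[i,4]>=4: print(ce[i].round(1),st[i].tolist(),onz(c,*ce[i],.236).round(4))
E
```

```text
-> (0.44, 0.078, 0.2, -5.6) shift mm [-402.4 -405.4   22.5] rot deg [-5.000e-02  4.000e-02  7.986e+01] t 0.25
-> (0.44, 0.078, 0.2, 74) shift mm [-402.4 -405.4   22.5] rot deg [-0.06 -0.    0.26] t 0.25
[0.4656 0.3067 0.236 ]
[0.5385 0.2457 0.236 ]
[0.6006 0.1803 0.236 ]
[  0.8 132.4] [0, 128, 4, 12, 27] [0.6956 0.6328 0.238 ]
[240.1 157.2] [230, 152, 22, 11, 131] [ 0.6472 -0.0077  0.238 ]
[168.3 172.3] [167, 171, 3, 3, 6] [0.6007 0.1818 0.238 ]
[142.8 195.2] [142, 194, 3, 3, 6] [0.5378 0.2456 0.238 ]
[116.6 218.3] [115, 217, 4, 3, 7] [0.4751 0.3105 0.238 ]
[326.9  80.3] [326, 79, 3, 4, 7] [0.4745 0.3107 0.236 ]
[445.8  93.5] [426, 78, 41, 32, 253] [0.7293 0.5042 0.236 ]
[504.5  83.5] [504, 82, 2, 4, 6] [0.8221 0.6578 0.236 ]
[476.  100.5] [475, 100, 3, 2, 4] [0.7991 0.5397 0.236 ]
[329.5 104. ] [329, 103, 2, 3, 6] [0.5368 0.2463 0.236 ]
[470.2 103.8] [468, 103, 5, 3, 6] [0.7943 0.5171 0.236 ]
[332.5 130. ] [332, 129, 2, 3, 6] [0.5989 0.1824 0.236 ]
[298.6 220.3] [288, 204, 19, 36, 213] [ 0.7086 -0.0667  0.236 ]
```

Request:
{"method": "drive_tool", "body": {
  "steps": [
    [-0.1,-0.2,0,0,0,7,0.07],
    [-0.2,-0.3,0,0,0,14,0.07],
    [-0.3,-0.4,0,0,0,21,0.07],
    [-0.3,-0.4,0,0,0,28,0.07],
    [-0.3,-0.4,0,0,0,35,0.07],
    [-0.3,-0.4,0,0,0,42,0.07],
    [-0.3,-0.4,0,0,0,49,0.07],
    [-0.3,-0.4,0,0,0,56,0.07]
  ]
}}

```text
clock: 1.02
eef_pos: [0.2794, 0.2642, 0.2228]
tool_rot: [0.0, 0.588, 0.809, 0.0]
contact_force: [1.5, -0.3, -0.4]
width: 0.799
grasp_force: 0.0
```

```bash
python3 - <<'E'
from h import *
to(.44,.078,.15,-5.6)
to(.44,.078,.051,-5.6)
E
```

```text
-> (0.44, 0.078, 0.15, -5.6) shift mm [-226.7   95.4   72.8] rot deg [ 5.000e-02 -2.000e-02  2.355e+01] t 1.0167
-> (0.44, 0.078, 0.051, -5.6) shift mm [-226.7   95.3  171.8] rot deg [ 5.000e-02 -2.000e-02  2.355e+01] t 1.0167
```

Request:
{"method": "drive_tool", "body": {
  "steps": [
    [-0.035,0.015,0,0,0,7,0.07],
    [-0.07,0.03,0,0,0,14,0.07],
    [-0.11,0.046,0,0,0,20,0.07],
    [-0.148,0.062,0,0,0,23.5,0.07],
    [-0.186,0.078,0,0,0,23.5,0.07],
    [-0.2267,0.0954,0,0,0,23.5,0.07],
    [-0.2267,0.0954,0.04,0,0,23.5,0.07],
    [-0.2267,0.0954,0.05,0,0,23.5,0.07]
  ]
}}

```text
clock: 1.68
eef_pos: [0.4405, 0.0784, 0.1679]
tool_rot: [-0.002, 0.74, 0.672, -0.003]
contact_force: [-0.5, 1.3, -1.4]
width: 0.799
grasp_force: 0.0
```

```bash
python3 - <<'E'
from h import *
c=cam('wrist','w1')
for z in (.06,):
    b,l=blobs(c,(105,150,60),(125,255,255),100)
    for ce,st in b: print(ce,st.tolist(),onz(c,*ce,z).round(4))
print(ray(c,256,192)); to(.44,.078,.051,-5.6)
E
```

```text
[254.8 188.2] [235, 167, 41, 43, 1334] [0.4365 0.0815 0.06  ]
[508.3 224.7] [505, 213, 7, 24, 140] [0.6961 0.0176 0.06  ]
[246.  273.6] [227, 257, 37, 29, 819] [ 0.4173 -0.0153  0.06  ]
[278.2 332.6] [262, 316, 34, 33, 970] [ 0.447  -0.0981  0.06  ]
(array([0.44731418, 0.15355735, 0.32935692]), array([-0.03552471, -0.27184168, -0.96170939]))
-> (0.44, 0.078, 0.051, -5.6) shift mm [ -1.3   2.3 116. ] rot deg [-0.52  0.09  0.22] t 1.7333
```

View pics/w1.png

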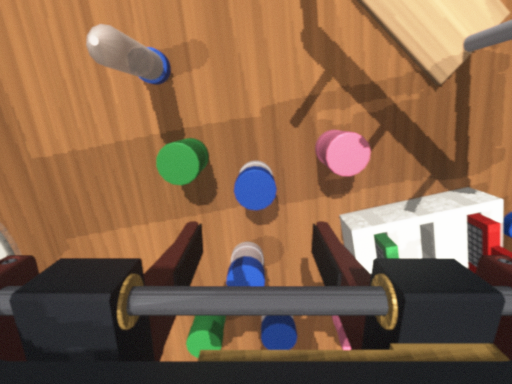

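Wrist view: jar C's cap is at (255,188), centred between the fingers. Pink and green decoys flank it at a safe distance. I'll descend and grip.

Request:
{"method": "drive_tool", "body": {
  "steps": [
    [0,0.001,0.04,-0.5,0,0,0.07],
    [0,0.001,0.08,-0.5,0,0,0.07],
    [0,0.001,0.12,-0.5,0,0,0.07],
    [0,0.001,0.135,-0.5,0,0,0.07],
    [0,0.001,0.135,-0.5,0,0,0.07],
    [0,0.001,0.135,-0.5,0,0,0.03],
    [0,0.001,0.135,-0.5,0,0,0.03],
    [0,0.001,0.135,-0.5,0,0,0.03]
  ]
}}

```text
clock: 2.4
eef_pos: [0.4433, 0.0811, 0.0406]
tool_rot: [0.004, 0.738, 0.674, 0.005]
contact_force: [-3.3, -0.0, 1.4]
width: 0.606
grasp_force: 1.1
```

Request:
{"method": "drive_tool", "body": {
  "steps": [
    [0,0,0,0,0,0,0.03],
    [0,0,0,0,0,0,0.03],
    [0,0,-0.04,0,0,0,0.03],
    [0,0,-0.08,0,0,0,0.03],
    [0,0,-0.12,0,0,0,0.03],
    [0,0,-0.12,0,0,0,0.03]
  ]
}}

```text
clock: 2.9
eef_pos: [0.4442, 0.0809, 0.1675]
tool_rot: [0.008, 0.739, 0.674, 0.009]
contact_force: [0.5, -0.5, 0.6]
width: 0.495
grasp_force: 30.0
```

```bash
python3 - <<'E'
from h import *
# case frame from top view, with fine colour sampling
C=np.array([.4994,-.2709]);a=np.radians(-5.6);X=np.array([np.cos(a),np.sin(a)]);Y=np.array([-X[1],X[0]])
for n in ['top','scene']:
    c=cam(n,n+'1')
    im=cv2.cvtColor(c['pixels'],cv2.COLOR_RGB2BGR)
    pts=[np.r_[C+X*x+Y*y,.036] for x,y in [(-.076,-.067),(.076,-.067),(.076,.067),(-.076,.067)]]
    pts2=[np.r_[C+X*x+Y*y,.030] for x,y in [(0,.063),(0,-.063),(.072,0),(-.072,0)]]
    u,v=proj(c,pts).mean(0).astype(int); k=8; w=45
    x0,y0=u-w,v-w
    cr=cv2.resize(im[y0:y0+2*w,x0:x0+2*w],None,fx=k,fy=k,interpolation=cv2.INTER_NEAREST)
    f=lambda P:((proj(c,P)-[x0,y0]+.5)*k).astype(np.int32)
    cv2.polylines(cr,[f(pts)],True,(0,255,0),1); q=f(pts2)
    cv2.line(cr,tuple(map(int,q[0])),tuple(map(int,q[1])),(0,0,255),1);cv2.line(cr,tuple(map(int,q[2])),tuple(map(int,q[3])),(0,0,255),1)
    if n=='top': A=cr
cv2.imwrite('pics/case.png',cv2.resize(np.hstack([A,cr]),(800,400),interpolation=cv2.INTER_AREA))
for x,y in [(.037,.029),(-.037,.029),(.037,-.029),(-.037,-.029)]: 
    t=C+X*x+Y*y; to(*t.round(4),.155,-5.6)
print(pose()[0],pose()[2]['grasp_force'],pose()[2]['width'])
E
```

```text
-> (np.float64(0.5391), np.float64(-0.2456), 0.155, -5.6) shift mm [-316.   126.4    6.7] rot deg [ 0.8  -0.06  0.35] t 3.0
-> (np.float64(0.4654), np.float64(-0.2384), 0.155, -5.6) shift mm [-315.6   52.3    5.7] rot deg [ 0.8  -0.06  0.35] t 3.0
-> (np.float64(0.5334), np.float64(-0.3034), 0.155, -5.6) shift mm [-374.1  126.     6.6] rot deg [ 0.8  -0.06  0.35] t 3.0
-> (np.float64(0.4597), np.float64(-0.2962), 0.155, -5.6) shift mm [-373.6   51.9    5.6] rot deg [ 0.8  -0.06  0.35] t 3.0
[0.442116   0.08062541 0.16025923] 29.978968799114227 0.49446982195963224
```

View pics/case.png

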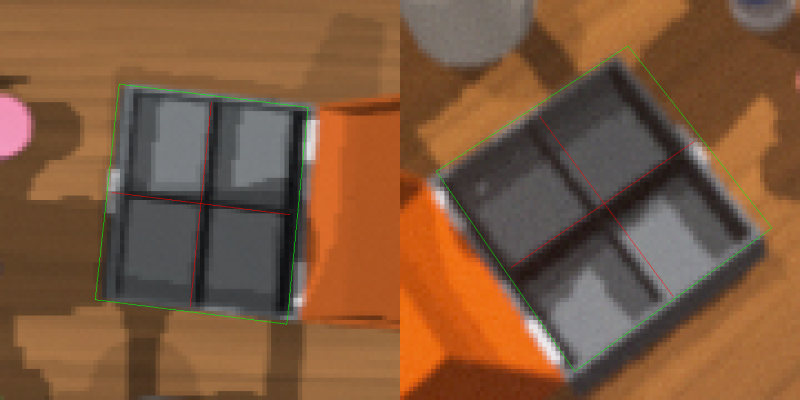

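Case overlay: the grey base sits about 4 mm further to -y than my fit (green outline about 7 px left of the real edge), and the angle is good. I'll carry jar C to the (+x,-y) compartment.

Request:
{"method": "drive_tool", "body": {
  "steps": [
    [-0.038,0.0127,0,0.8,0,0,0.03],
    [-0.076,0.0254,0,0.8,0,0,0.03],
    [-0.114,0.038,0,0.8,0,0,0.03],
    [-0.152,0.051,0,0.8,0,0,0.03],
    [-0.19,0.0635,0,0.8,0,0,0.03],
    [-0.228,0.076,0,0.8,0,0,0.03],
    [-0.266,0.089,0,0.8,0,0,0.03],
    [-0.3,0.1,0,0.8,0,0,0.03]
  ]
}}

```text
clock: 3.67
eef_pos: [0.5123, -0.2296, 0.156]
tool_rot: [-0.003, 0.739, 0.674, -0.002]
contact_force: [1.5, 0.3, -1.5]
width: 0.495
grasp_force: 30.0
```

Request:
{"method": "drive_tool", "body": {
  "steps": [
    [-0.033,0.011,0,0,0,0,0.03],
    [-0.066,0.023,0,0,0,0,0.03],
    [-0.078,0.027,0,0,0,0,0.03],
    [-0.078,0.027,0,0,0,0,0.03],
    [-0.078,0.027,0,0,0,0,0.03]
  ]
}}

```text
clock: 4.08
eef_pos: [0.5321, -0.307, 0.1563]
tool_rot: [-0.004, 0.739, 0.674, -0.002]
contact_force: [0.9, 0.5, -0.8]
width: 0.494
grasp_force: 30.0
```

```bash
python3 - <<'E'
from h import *
to(.534,-.3074,.038,-5.6)
c=cam('wrist','w2')
E
```

```text
-> (0.534, -0.3074, 0.038, -5.6) shift mm [ -0.5   2.9 118.3] rot deg [-0.47 -0.13  0.3 ] t 4.0833
```

View pics/w2.png

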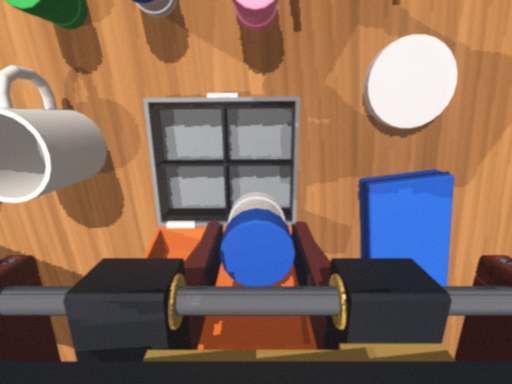

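Wrist view: jar C is held above the case, with rim corners at about (146,100) and (298,98) and the divider cross at about (226,161). I'll cast these.

```bash
python3 - <<'E'
from h import *
c=cam('wrist')
for u,v,z in [(146,100,.036),(298,98,.036),(159,224,.036),(226,161,.030)]: print(onz(c,u,v,z).round(4))
C=np.array([.500,-.2749]);a=np.radians(-5.6);X=np.array([np.cos(a),np.sin(a)]);Y=np.array([-X[1],X[0]])
print(proj(c,[np.r_[C+X*x+Y*y,z] for x,y,z in [(-.076,.067,.036),(.076,.067,.036),(-.076,-.067,.036),(0,0,.03)]]))
E
```

```text
[ 0.4304 -0.2085  0.036 ]
[ 0.5777 -0.22    0.036 ]
[ 0.4187 -0.3376  0.036 ]
[ 0.5    -0.2756  0.03  ]
[[144.86987052  91.63090152]
 [302.40365337  92.77607921]
 [157.63491887 221.14611705]
 [225.87512313 160.29873052]]
```

Request:
{"method": "drive_tool", "body": {
  "steps": [
    [-0.0005,0.003,0.03,-0.5,0,0,0.03],
    [-0.0005,0.003,0.06,-0.5,0,0,0.03],
    [-0.0005,0.003,0.09,-0.5,0,0,0.03],
    [-0.0005,0.003,0.11,-0.5,0,0,0.03],
    [-0.0005,0.003,0.116,-0.5,0,0,0.03],
    [-0.0005,0.003,0.118,-0.5,0,0,0.03],
    [-0.0005,0.003,0.118,-0.5,0,0,0.03]
  ]
}}

```text
clock: 4.77
eef_pos: [0.5351, -0.3062, 0.0413]
tool_rot: [0.001, 0.738, 0.675, 0.001]
contact_force: [-0.6, -0.2, -0.2]
width: 0.494
grasp_force: 30.0
```

Request:
{"method": "drive_tool", "body": {
  "steps": [
    [0,0,0,0,0,0,0.03],
    [0,0,0,0,0,0,0.06],
    [0,0,0,0,0,0,0.06],
    [0,0,0,0,0,0,0.06],
    [0,0,-0.03,0,0,0,0.06],
    [0,0,-0.07,0,0,0,0.07],
    [0,0,-0.11,0,0,0,0.07],
    [0,0,-0.13,0,0,0,0.07]
  ]
}}

```text
clock: 5.43
eef_pos: [0.5357, -0.3089, 0.1763]
tool_rot: [0.005, 0.739, 0.674, 0.002]
contact_force: [1.1, -0.3, 1.5]
width: 0.792
grasp_force: 0.0
```

```bash
python3 - <<'E'
from h import *
for n in ['top','scene']:
    c=cam(n)
    for ce,st in blobs(c,(105,150,60),(125,255,255),60)[0]:
        if st[4]<250: print(n,ce,st.tolist(),onz(c,*ce,.06).round(4),onz(c,*ce,.064).round(4))
to(.451,-.107,.16,-5.6);print(pose()[2]['width'])
E
```

```text
top [334.3 205.2] [331, 201, 10, 11, 63] [ 0.5417 -0.2978  0.06  ] [ 0.5413 -0.297   0.064 ]
top [271.1 233.8] [265, 227, 13, 14, 145] [ 0.4494 -0.1059  0.06  ] [ 0.4493 -0.1057  0.064 ]
top [244.4 243.6] [238, 237, 14, 14, 145] [ 0.4179 -0.0259  0.06  ] [ 0.4179 -0.0259  0.064 ]
top [508.  245.6] [504, 240, 8, 12, 76] [ 0.4329 -0.8296  0.06  ] [ 0.4329 -0.8272  0.064 ]
scene [402.9  85.7] [392, 76, 22, 22, 147] [0.567  0.6574 0.06  ] [0.5685 0.6526 0.064 ]
scene [225.5 175.4] [219, 169, 14, 14, 146] [ 0.4204 -0.0282  0.06  ] [ 0.4226 -0.0299  0.064 ]
scene [211.9 199. ] [205, 192, 15, 15, 168] [ 0.4526 -0.1079  0.06  ] [ 0.4546 -0.1092  0.064 ]
scene [174.8 270.8] [166, 263, 17, 15, 153] [ 0.5439 -0.3082  0.06  ] [ 0.5455 -0.3086  0.064 ]
-> (0.451, -0.107, 0.16, -5.6) shift mm [ 193.8 -103.9   14.6] rot deg [0.72 0.27 0.35] t 5.5333
0.7982281023611104
```

Request:
{"method": "drive_tool", "body": {
  "steps": [
    [0.032,-0.0173,0,0.7,0.3,0.3,0.07],
    [0.065,-0.0347,0,0.7,0.3,0.3,0.07],
    [0.097,-0.052,0,0.7,0.3,0.3,0.07],
    [0.13,-0.069,0,0.7,0.3,0.3,0.07],
    [0.162,-0.087,0,0.7,0.3,0.3,0.07],
    [0.194,-0.104,0.01,0.7,0.3,0.3,0.07],
    [0.194,-0.104,0.03,0.7,0.3,0.3,0.07],
    [0.194,-0.104,0.03,0.7,0.3,0.3,0.07]
  ]
}}

```text
clock: 6.2
eef_pos: [0.4469, -0.1035, 0.1357]
tool_rot: [-0.007, 0.74, 0.673, -0.002]
contact_force: [-0.1, 0.8, -0.4]
width: 0.804
grasp_force: 0.0
```

```bash
python3 - <<'E'
from h import *
to(.451,-.107,.033,-5.6)
c=cam('wrist')
for ce,st in blobs(c,(105,150,60),(125,255,255),100)[0]: print(ce,st.tolist(),onz(c,*ce,.055).round(4))
E
```

```text
-> (0.451, -0.107, 0.033, -5.6) shift mm [ -3.7   5.9 102.6] rot deg [-0.8  -0.36  0.21] t 6.2
[214.3 116. ] [190, 90, 50, 53, 2053] [ 0.4152 -0.0264  0.055 ]
[260.4 202.8] [238, 179, 46, 48, 1720] [ 0.4473 -0.1068  0.055 ]
```

Request:
{"method": "drive_tool", "body": {
  "steps": [
    [-0.003,0.004,0.035,-0.5,-0.2,0,0.07],
    [-0.003,0.004,0.07,-0.5,-0.2,0,0.07],
    [-0.003,0.004,0.1,-0.5,-0.2,0,0.07],
    [-0.003,0.004,0.102,-0.5,-0.2,0,0.07],
    [-0.003,0.004,0.102,-0.5,-0.2,0,0.03],
    [-0.003,0.004,0.102,-0.5,-0.2,0,0.03],
    [-0.003,0.004,0.102,-0.5,-0.2,0,0.03],
    [-0.003,0.004,0.102,-0.5,-0.2,0,0.03]
  ]
}}

```text
clock: 6.92
eef_pos: [0.453, -0.1088, 0.0405]
tool_rot: [0.001, 0.741, 0.672, 0.001]
contact_force: [-0.8, 0.1, 0.6]
width: 0.532
grasp_force: 0.6
```

Request:
{"method": "drive_tool", "body": {
  "steps": [
    [0,0,0,0,0,0,0.03],
    [0,0,0,0,0,0,0.03],
    [0,0,-0.04,0,0,0,0.03],
    [0,0,-0.08,0,0,0,0.03],
    [0,0,-0.11,0,0,0,0.03],
    [0,0,-0.11,0,0,0,0.03]
  ]
}}

```text
clock: 7.42
eef_pos: [0.4547, -0.1092, 0.1564]
tool_rot: [0.005, 0.74, 0.672, 0.004]
contact_force: [0.8, -0.5, 0.2]
width: 0.494
grasp_force: 30.0
```

```bash
python3 - <<'E'
from h import *
to(.5397,-.2496,.15,-5.6); to(.466,-.2424,.15,-5.6)
E
```

```text
-> (0.5397, -0.2496, 0.15, -5.6) shift mm [-131.5   98.     7.7] rot deg [0.73 0.05 0.07] t 7.4167
-> (0.466, -0.2424, 0.15, -5.6) shift mm [-131.4   24.     6.8] rot deg [0.73 0.05 0.07] t 7.4167
```

Request:
{"method": "drive_tool", "body": {
  "steps": [
    [-0.033,0.0245,0,0.7,0,0,0.03],
    [-0.066,0.049,0,0.7,0,0,0.03],
    [-0.099,0.0735,0,0.7,0,0,0.03],
    [-0.1315,0.098,0,0.7,0,0,0.03],
    [-0.1315,0.098,0,0.7,0,0,0.03],
    [-0.1315,0.098,0,0.7,0,0,0.03],
    [-0.1315,0.098,0,0.7,0,0,0.03]
  ]
}}

```text
clock: 8.0
eef_pos: [0.5363, -0.2484, 0.1469]
tool_rot: [-0.006, 0.741, 0.672, -0.004]
contact_force: [0.2, 0.4, -1.0]
width: 0.495
grasp_force: 30.0
```

```bash
python3 - <<'E'
from h import *
to(.5397,-.2496,.038,-5.6)
E
```

```text
-> (0.5397, -0.2496, 0.038, -5.6) shift mm [ -1.1   4.9 108.9] rot deg [-0.77 -0.16  0.04] t 8.0
```

Request:
{"method": "drive_tool", "body": {
  "steps": [
    [-0.001,0.003,0.03,-0.6,0,0,0.03],
    [-0.001,0.003,0.06,-0.6,0,0,0.03],
    [-0.001,0.003,0.09,-0.6,0,0,0.03],
    [-0.001,0.003,0.104,-0.6,0,0,0.03],
    [-0.001,0.003,0.108,-0.6,0,0,0.03],
    [-0.001,0.003,0.108,-0.6,0,0,0.03],
    [-0.001,0.003,0.108,-0.6,0,0,0.03],
    [-0.001,0.003,0.108,-0.6,0,0,0.03]
  ]
}}

```text
clock: 8.67
eef_pos: [0.5386, -0.2491, 0.0412]
tool_rot: [-0.0, 0.74, 0.672, 0.001]
contact_force: [-0.3, 1.7, 2.4]
width: 0.5
grasp_force: 30.0
```

```bash
python3 - <<'E'
from h import *
to(.5397,-.2496,.038,-5.6);print(pose()[0],pose()[2]['contact_force'])
E
```

```text
-> (0.5397, -0.2496, 0.038, -5.6) shift mm [-0.4  1.2  3.2] rot deg [ 0.02 -0.06  0.11] t 8.6667
[ 0.53857505 -0.24914268  0.04119747] [-0.34641805  1.72044322  2.40960435]
```

Request:
{"method": "drive_tool", "body": {
  "steps": [
    [0,0,0,0,0,0,0.06],
    [0,0,0,0,0,0,0.06],
    [0,0,0,0,0,0,0.06],
    [0,0,-0.03,0,0,0,0.06],
    [0,0,-0.07,0,0,0,0.07],
    [0,0,-0.11,0,0,0,0.07],
    [0,0,-0.11,0,0,0,0.07]
  ]
}}

```text
clock: 9.25
eef_pos: [0.5413, -0.2515, 0.1598]
tool_rot: [0.005, 0.741, 0.672, 0.002]
contact_force: [0.1, -0.4, 1.8]
width: 0.797
grasp_force: 0.0
```

```bash
python3 - <<'E'
from h import *
for n in ['top','scene']:
    c=cam(n)
    for ce,st in blobs(c,(105,150,60),(125,255,255),60)[0]:
        if st[4]<250: print(n,ce,st.tolist(),onz(c,*ce,.06).round(4))
to(.419,-.027,.14,-5.6)
E
```

```text
top [244.4 243.6] [238, 237, 14, 14, 146] [ 0.4179 -0.0259  0.06  ]
top [508.  245.6] [504, 240, 8, 12, 76] [ 0.4329 -0.8296  0.06  ]
scene [160.6  12.2] [156, 0, 10, 26, 140] [-0.3358  0.3102  0.06  ]
scene [404.3  85.8] [394, 75, 20, 26, 153] [0.5706 0.6605 0.06  ]
scene [225.5 175.4] [219, 169, 14, 14, 145] [ 0.4204 -0.0282  0.06  ]
scene [194.1 257.7] [184, 253, 19, 10, 76] [ 0.5506 -0.2524  0.06  ]
-> (0.419, -0.027, 0.14, -5.6) shift mm [ 210.9 -141.6   12. ] rot deg [0.18 0.02 0.05] t 9.35
```

Request:
{"method": "drive_tool", "body": {
  "steps": [
    [0.031,-0.021,0,0,0,0,0.07],
    [0.062,-0.0415,0,0,0,0,0.07],
    [0.093,-0.0625,0,0,0,0,0.07],
    [0.124,-0.083,0,0,0,0,0.07],
    [0.155,-0.104,0,0,0,0,0.07],
    [0.186,-0.125,0,0,0,0,0.07],
    [0.211,-0.1415,0.01,0,0,0,0.07],
    [0.211,-0.1415,0.03,0,0,0,0.07]
  ]
}}

```text
clock: 10.02
eef_pos: [0.4168, -0.0227, 0.1209]
tool_rot: [-0.001, 0.739, 0.673, 0.001]
contact_force: [0.6, -0.9, -0.9]
width: 0.796
grasp_force: 0.0
```

```bash
python3 - <<'E'
from h import *
c=cam('wrist')
for ce,st in blobs(c,(105,150,60),(125,255,255),100)[0]: print(ce,st.tolist(),onz(c,*ce,.055).round(4))
to(.419,-.027,.033,-5.6)
E
```

```text
[257.4 207.3] [234, 182, 48, 51, 1894] [ 0.4156 -0.0253  0.055 ]
-> (0.419, -0.027, 0.033, -5.6) shift mm [-2.8  4.5 82. ] rot deg [-0.4  -0.13  0.25] t 10.0667
```

Request:
{"method": "drive_tool", "body": {
  "steps": [
    [-0.002,0.003,0.03,-0.2,0,0,0.07],
    [-0.002,0.003,0.06,-0.2,0,0,0.07],
    [-0.002,0.003,0.08,-0.2,0,0,0.07],
    [-0.002,0.003,0.082,-0.2,0,0,0.07],
    [-0.002,0.003,0.082,-0.2,0,0,0.03],
    [-0.002,0.003,0.082,-0.2,0,0,0.03],
    [-0.002,0.003,0.082,-0.2,0,0,0.03],
    [-0.002,0.003,0.082,-0.2,0,0,0.03]
  ]
}}

```text
clock: 10.73
eef_pos: [0.4212, -0.0286, 0.04]
tool_rot: [0.001, 0.741, 0.672, 0.002]
contact_force: [-1.4, 1.0, 1.1]
width: 0.534
grasp_force: 0.8
```

Request:
{"method": "drive_tool", "body": {
  "steps": [
    [0,0,0,0,0,0,0.03],
    [0,0,0,0,0,0,0.03],
    [0,0,-0.04,0,0,0,0.03],
    [0,0,-0.08,0,0,0,0.03],
    [0,0,-0.12,0,0,0,0.03],
    [0,0,-0.12,0,0,0,0.03]
  ]
}}

```text
clock: 11.23
eef_pos: [0.4235, -0.0289, 0.1673]
tool_rot: [0.005, 0.74, 0.672, 0.006]
contact_force: [1.2, 0.2, 0.6]
width: 0.497
grasp_force: 30.0
```

```bash
python3 - <<'E'
from h import *
to(.466,-.2424,.15,-5.6)
E
```

```text
-> (0.466, -0.2424, 0.15, -5.6) shift mm [-208.4   62.7   18.1] rot deg [ 0.89 -0.06  0.06] t 11.2333
```

Request:
{"method": "drive_tool", "body": {
  "steps": [
    [-0.038,0.012,0,0.3,0,0,0.03],
    [-0.076,0.024,0,0.3,0,0,0.03],
    [-0.114,0.036,0,0.3,0,0,0.03],
    [-0.152,0.048,0,0.3,0,0,0.03],
    [-0.19,0.06,0,0.3,0,0,0.03],
    [-0.21,0.065,0,0.3,0,0,0.03],
    [-0.21,0.065,0.02,0.3,0,0,0.03],
    [-0.21,0.065,0.02,0.3,0,0,0.03]
  ]
}}

```text
clock: 11.9
eef_pos: [0.4636, -0.2445, 0.1341]
tool_rot: [-0.004, 0.741, 0.671, -0.001]
contact_force: [-0.6, 0.9, -3.0]
width: 0.495
grasp_force: 30.0
```

Request:
{"method": "drive_tool", "body": {
  "steps": [
    [0,0,0,0,0,0,0.03],
    [0,0,0,0,0,0,0.03]
  ]
}}

```text
clock: 12.07
eef_pos: [0.4648, -0.2432, 0.1383]
tool_rot: [-0.002, 0.74, 0.672, -0.0]
contact_force: [-0.2, -1.1, -1.3]
width: 0.495
grasp_force: 30.0
```

```bash
python3 - <<'E'
from h import *
to(.4655,-.2424,.040,-5.6)
c=cam('wrist','w3')
E
```

```text
-> (0.4655, -0.2424, 0.04, -5.6) shift mm [ 0.7  1.  98.3] rot deg [-0.2  -0.11  0.1 ] t 12.0667
```

View pics/w3.png

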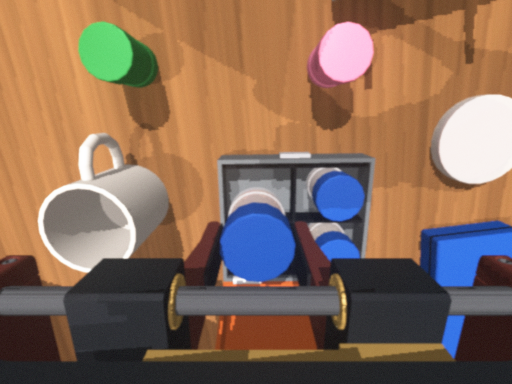

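The wrist view shows two jars upright in the +x compartments at (337,195) and (333,240). The held jar is over the empty (-x,+y) one, so I'll lower it.

Request:
{"method": "drive_tool", "body": {
  "steps": [
    [0.0007,0.001,0.03,-0.2,0,0,0.03],
    [0.0007,0.001,0.06,-0.2,0,0,0.03],
    [0.0007,0.001,0.085,-0.2,0,0,0.03],
    [0.0007,0.001,0.096,-0.2,0,0,0.03],
    [0.0007,0.001,0.099,-0.2,0,0,0.03],
    [0.0007,0.001,0.1,-0.2,0,0,0.03],
    [0.0007,0.001,0.1,-0.2,0,0,0.03],
    [0.0007,0.001,0.1,-0.2,0,0,0.03]
  ]
}}

```text
clock: 12.78
eef_pos: [0.4656, -0.2426, 0.0416]
tool_rot: [0.0, 0.74, 0.672, 0.001]
contact_force: [-6.3, 2.9, 8.8]
width: 0.496
grasp_force: 30.0
```

Request:
{"method": "drive_tool", "body": {
  "steps": [
    [0,0,0,0,0,0,0.06],
    [0,0,0,0,0,0,0.06],
    [0,0,0,0,0,0,0.06],
    [0,0,-0.03,0,0,0,0.06],
    [0,0,-0.07,0,0,0,0.04],
    [0,0,-0.11,0,0,0,0.02],
    [0,0,-0.15,0,0,0,0],
    [0,0,-0.18,0,0,0,0]
  ]
}}

```text
clock: 13.45
eef_pos: [0.4659, -0.2433, 0.2222]
tool_rot: [0.001, 0.74, 0.672, 0.001]
contact_force: [0.7, 0.2, 0.3]
width: 0.422
grasp_force: 0.0
```

```bash
python3 - <<'E'
from h import *
p,r,s=pose();print(p,s['joint_positions'].round(2))
c=cam('scene','s4'); im=cv2.cvtColor(c['pixels'],cv2.COLOR_RGB2BGR)
t=cam('top','t4'); it=cv2.cvtColor(t['pixels'],cv2.COLOR_RGB2BGR)
a=cv2.resize(im[200:330,60:230],(520,400),interpolation=cv2.INTER_CUBIC)
b=cv2.resize(it[170:270,280:400],(280,233),interpolation=cv2.INTER_CUBIC); b=cv2.copyMakeBorder(b,0,167,0,0,0)
cv2.imwrite('pics/v5.png',np.hstack([a,b]))
# lid free-edge in world for a set of angles, projected in scene
C=np.array([.500,-.2749]);A=np.radians(-5.6);X=np.array([np.cos(A),np.sin(A),0]);Y=np.array([-X[1],X[0],0]);Z=np.array([0,0,1.])
H=np.r_[C,.0365]-.067*Y
for th in (1.75,1.85,1.95,2.0):
    ly=np.cos(th)*Y+np.sin(th)*Z; lz=-np.sin(th)*Y+np.cos(th)*Z
    for x,z in ((-.076,0),(.076,0),(.076,.036),(-.076,.036)):
        P=H+X*x+ly*.134+lz*z
        print(th,x,z,P.round(3),proj(c,P).round(1)[0],proj(t,P).round(1)[0])
E
```

```text
[ 0.46590865 -0.24327885  0.2222124 ] [-0.55 -0.11  1.43  0.    1.82 -0.45]
1.75 -0.076 0 [ 0.415 -0.358  0.168] [114.4 230.6] [363.8 247.7]
1.75 0.076 0 [ 0.567 -0.373  0.168] [148.5 281.6] [368.7 193.8]
1.75 0.076 0.036 [ 0.563 -0.408  0.162] [134.5 292.9] [380.4 195.6]
1.75 -0.076 0.036 [ 0.412 -0.393  0.162] [101.1 240.7] [375.7 249.3]
1.85 -0.076 0 [ 0.414 -0.371  0.165] [109.6 234.5] [368.1 248.3]
1.85 0.076 0 [ 0.565 -0.386  0.165] [143.5 285.8] [372.9 194.5]
1.85 0.076 0.036 [ 0.562 -0.42   0.155] [130.2 297.4] [383.9 196.4]
1.85 -0.076 0.036 [ 0.411 -0.405  0.155] [ 97.1 245. ] [379.3 249.8]
1.95 -0.076 0 [ 0.413 -0.384  0.161] [105.1 238.4] [372.2 248.8]
1.95 0.076 0 [ 0.564 -0.398  0.161] [138.7 290.1] [376.9 195.2]
1.95 0.076 0.036 [ 0.561 -0.432  0.148] [126.3 301.8] [387.  197.2]
1.95 -0.076 0.036 [ 0.41  -0.417  0.148] [ 93.7 249.2] [382.5 250.2]
2.0 -0.076 0 [ 0.412 -0.39   0.158] [103.  240.4] [374.1 249.1]
2.0 0.076 0 [ 0.564 -0.404  0.158] [136.4 292.3] [378.7 195.6]
2.0 0.076 0.036 [ 0.56  -0.437  0.143] [124.6 303.9] [388.4 197.6]
2.0 -0.076 0.036 [ 0.409 -0.422  0.143] [ 92.1 251.3] [384.  250.4]
```

View pics/v5.png

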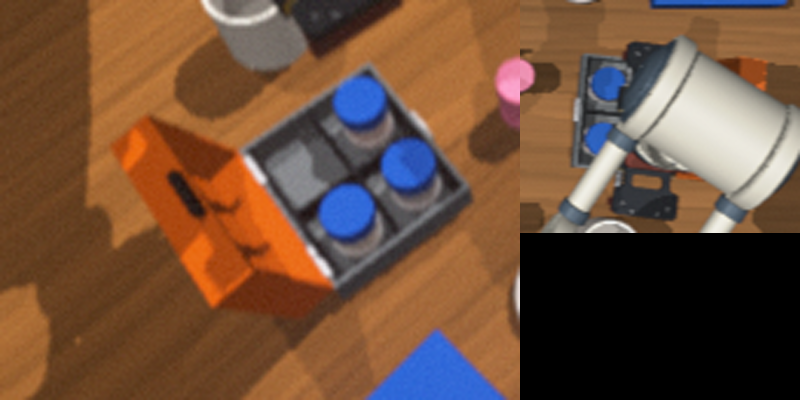

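Scene crop: three jars stand upright in the case and the lid is open at about 1.9 rad (its top corner at crop (111,148)). I'll go over and behind the lid with the fingers shut.

Request:
{"method": "drive_tool", "body": {
  "steps": [
    [-0.03,0.005,-0.01,0,0,0,0],
    [-0.065,0.01,-0.02,0,0,0,0],
    [-0.1,0.015,-0.02,0,0,0,0],
    [-0.135,0.02,-0.02,0,0,0,0],
    [-0.17,0.025,-0.02,0,0,0,0],
    [-0.205,0.032,-0.02,0,0,0,0],
    [-0.23,0.037,-0.02,0,0,0,0],
    [-0.23,0.037,-0.02,0,0,0,0]
  ]
}}

```text
clock: 14.22
eef_pos: [0.4789, -0.4798, 0.2334]
tool_rot: [-0.003, 0.742, 0.671, 0.0]
contact_force: [0.5, -0.5, -1.8]
width: 0.005
grasp_force: 0.0
```

Request:
{"method": "drive_tool", "body": {
  "steps": [
    [0,0,0.03,0,0,0,0],
    [0,0,0.07,0,0,0,0],
    [0,0,0.11,0,0,0,0],
    [0,0,0.122,0,0,0,0],
    [0,0,0.122,0,0,0,0]
  ]
}}

```text
clock: 14.63
eef_pos: [0.4784, -0.4728, 0.1097]
tool_rot: [-0.006, 0.74, 0.672, 0.001]
contact_force: [-0.0, 0.2, -0.8]
width: 0.008
grasp_force: 0.0
```

```bash
cat >> h.py <<'E'
Hh=np.array([.4935,-.3416]); Ya=np.array([.0976,.9952]); Xa=np.array([.9952,-.0976])
def rel():
    p,r,s=pose(); d=p[:2]-Hh; print('yr %.4f xr %.4f z %.4f'%(d@Ya,d@Xa,p[2]),s['contact_force'].round(1),s['width'],s['clock'])
E
python3 -c "
from h import *
rel()"
```

```text
yr -0.1320 xr -0.0022 z 0.1097 [-0.   0.2 -0.8] 0.007944110553844872 14.6333
```

Request:
{"method": "drive_tool", "body": {
  "steps": [
    [0.02,0,-0.003,0,0,0,0],
    [0.04,0,-0.003,0,0,0,0],
    [0.06,0,-0.003,0,0,0,0],
    [0.08,0,-0.003,0,0,0,0],
    [0.1,0,-0.003,0,0,0,0],
    [0.12,0,-0.003,0,0,0,0],
    [0.14,0,-0.003,0,0,0,0],
    [0.15,0,-0.003,0,0,0,0]
  ]
}}

```text
clock: 15.3
eef_pos: [0.4961, -0.3256, 0.1236]
tool_rot: [0.003, 0.74, 0.672, 0.001]
contact_force: [-0.5, -2.1, 1.0]
width: 0.003
grasp_force: 0.9
```

```bash
python3 -c "
from h import *
rel()
c=cam('scene'); im=cv2.cvtColor(c['pixels'],cv2.COLOR_RGB2BGR)
cv2.imwrite('pics/v6.png',cv2.resize(im[170:330,40:240],(600,480),interpolation=cv2.INTER_CUBIC))"
```

```text
yr 0.0162 xr 0.0010 z 0.1236 [-0.5 -2.1  1. ] 0.0031842992948797476 15.3
```

View pics/v6.png

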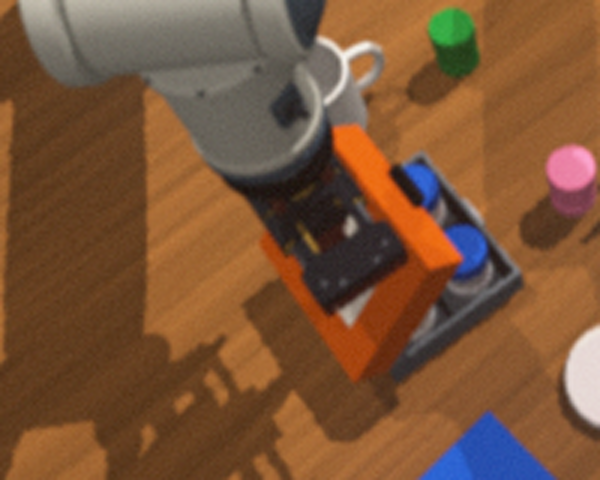

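The lid is half over, at about 0.9 rad, with low force. I'll keep pushing it over and then press it down.

Request:
{"method": "drive_tool", "body": {
  "steps": [
    [0.02,0,0,0,0,0,0],
    [0.04,0,0,0,0,0,0],
    [0.058,0,0,0,0,0,0],
    [0.068,0,0.004,0,0,0,0],
    [0.075,0,0.012,0,0,0,0],
    [0.082,0,0.022,0,0,0,0],
    [0.087,0,0.032,0,0,0,0],
    [0.09,0,0.036,0,0,0,0]
  ]
}}

```text
clock: 16.02
eef_pos: [0.5024, -0.236, 0.0803]
tool_rot: [-0.002, 0.74, 0.672, 0.0]
contact_force: [-0.5, 0.3, 0.5]
width: 0.002
grasp_force: 0.3
```

```bash
python3 -c "
from h import *
rel()"
```

```text
yr 0.1059 xr -0.0014 z 0.0803 [-0.5  0.3  0.5] 0.0019847342595253155 16.0167
```

Request:
{"method": "drive_tool", "body": {
  "steps": [
    [0,0,0.003,0,0,0,0],
    [0,0,0.006,0,0,0,0],
    [0,0,0.009,0,0,0,0],
    [0,0,0.012,0,0,0,0],
    [0,0,0.012,0,0,0,0],
    [0,0,0.012,0,0,0,0]
  ]
}}

```text
clock: 16.52
eef_pos: [0.5033, -0.237, 0.0728]
tool_rot: [-0.0, 0.741, 0.672, 0.001]
contact_force: [-3.6, 2.6, 8.2]
width: 0.006
grasp_force: 4.1
```

```bash
python3 -c "
from h import *
rel()"
```

```text
yr 0.1051 xr -0.0005 z 0.0728 [-3.6  2.6  8.2] 0.006312711814090905 16.5167
```

Request:
{"method": "drive_tool", "body": {
  "steps": [
    [0,0,0.003,0,0,0,0],
    [0,0,0.004,0,0,0,0],
    [0,0,0.004,0,0,0,0],
    [0,0,0.004,0,0,0,0]
  ]
}}

```text
clock: 16.85
eef_pos: [0.5034, -0.237, 0.0725]
tool_rot: [0.001, 0.741, 0.672, 0.001]
contact_force: [-11.3, 6.7, 25.0]
width: 0.004
grasp_force: 12.2
```

Request:
{"method": "drive_tool", "body": {
  "steps": [
    [0,0,-0.03,0,0,0,0],
    [0,0,-0.07,0,0,0,0],
    [0.03,0,-0.11,0,0,0,0.02],
    [0.06,0,-0.15,0,0,0,0.04],
    [0.09,0,-0.18,0,0,0,0.06],
    [0.12,0,-0.18,0,0,0,0.06],
    [0.15,0,-0.18,0,0,0,0.06],
    [0.18,0,-0.18,0,0,0,0.06]
  ]
}}

```text
clock: 17.52
eef_pos: [0.5212, -0.0566, 0.2494]
tool_rot: [0.001, 0.741, 0.672, 0.002]
contact_force: [0.3, 0.2, -1.2]
width: 0.42
grasp_force: 0.0
```

```bash
python3 - <<'E'
from h import *
p,r,s=pose();print(p,s['joint_positions'].round(2))
c=cam('scene'); im=cv2.cvtColor(c['pixels'],cv2.COLOR_RGB2BGR)
t=cam('top'); it=cv2.cvtColor(t['pixels'],cv2.COLOR_RGB2BGR)
a=cv2.resize(im[200:320,100:230],(433,400),interpolation=cv2.INTER_CUBIC)
b=cv2.resize(it[140:215,215:275],(320,400),interpolation=cv2.INTER_CUBIC)
cv2.imwrite('pics/v7.png',np.hstack([a,b]))
# lid corners projected for shut
C=np.array([.500,-.2749])
for z in (.036,.0725): print(proj(c,[np.r_[C+Xa*x+Ya*y,z] for x,y in [(.076,.067),(.076,-.067),(-.076,.067)]]).round(1).tolist())
# sieve plate tops
for nm,lo,hi in [('red',(0,190,70),(4,255,255)),('green',(45,120,30),(80,255,255))]:
    for ce,st in blobs(t,lo,hi,60)[0]: print(nm,ce,st.tolist(),onz(t,*ce,.161).round(4))
E
```

```text
[ 0.52124256 -0.05664334  0.24944836] [-0.17 -0.11  1.38  0.    1.86 -0.08]
[[214.2, 260.0], [169.7, 292.4], [181.8, 218.8]]
[[213.0, 254.7], [166.8, 288.0], [179.6, 212.5]]
green [494.3 244.6] [477, 226, 35, 38, 891] [ 0.4337 -0.7292  0.161 ]
green [197.8 260.1] [191, 253, 15, 15, 175] [0.3695 0.1019 0.161 ]
```

View pics/v7.png

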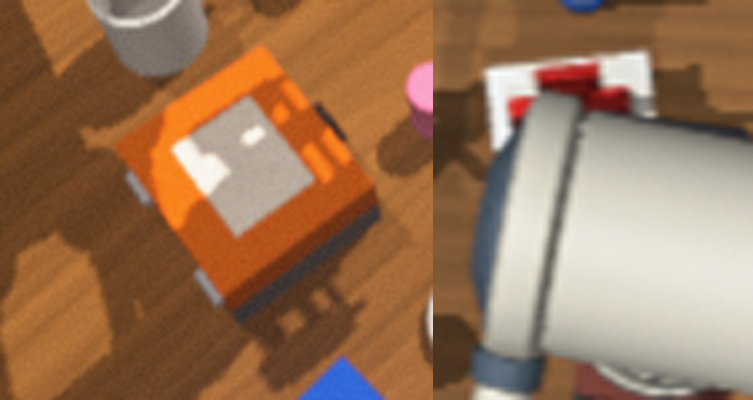

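The lid is shut (top face at 72.5 mm under 25 N; the halves meet in the scene crop). Next are the sieves. Slots at about (.675,-.0065) for red and (.576,-.0205) for green, rack x at 8°.

```bash
python3 - <<'E'
from h import *
to(.60,-.0,.24,-82); to(.675,-.0065,.24,-82)
E
```

```text
-> (0.6, -0.0, 0.24, -82) shift mm [61.6 73.5  8.3] rot deg [-3.000e-02 -1.900e-01  7.671e+01] t 17.6167
-> (0.675, -0.0065, 0.24, -82) shift mm [ 62.1 148.8   8.4] rot deg [-3.000e-02 -1.900e-01  7.671e+01] t 17.6167
```

Request:
{"method": "drive_tool", "body": {
  "steps": [
    [0.01,0.02,0,0,0,7,0.06],
    [0.02,0.04,0,0,0,14,0.06],
    [0.03,0.06,0,0,0,21,0.06],
    [0.04,0.08,0,0,0,28,0.06],
    [0.05,0.1,0,0,0,35,0.06],
    [0.062,0.12,0,0,0,42,0.06],
    [0.062,0.14,0,0,0,49,0.06],
    [0.062,0.149,0,0,0,56,0.06]
  ]
}}

```text
clock: 18.28
eef_pos: [0.6766, -0.0116, 0.2456]
tool_rot: [-0.001, 0.97, 0.243, -0.0]
contact_force: [1.3, -0.4, 0.6]
width: 0.683
grasp_force: 0.0
```

Request:
{"method": "drive_tool", "body": {
  "steps": [
    [0,0,0,0,0,7,0.06],
    [0,0,0,0,0,14,0.06],
    [0,0,0,0,0,20.5,0.06],
    [0,0,0,0,0,20.5,0.06],
    [0,0,0,0,0,20.5,0.06]
  ]
}}

```text
clock: 18.7
eef_pos: [0.675, -0.0117, 0.247]
tool_rot: [-0.001, 0.998, 0.07, -0.0]
contact_force: [-0.8, 0.2, -0.0]
width: 0.683
grasp_force: 0.0
```

```bash
python3 - <<'E'
from h import *
to(.675,-.0065,.16,-82)
for n in ('wrist','top','scene'):
    c=cam(n,n+'8')
    for nm,lo,hi in [('red',(0,190,60),(5,255,255))]:
        for ce,st in blobs(c,lo,hi,40)[0]: print(n,nm,ce,st.tolist(),onz(c,*ce,.161).round(4))
    print(proj(c,[(.675,-.0065,.161)]))
E
```

```text
-> (0.675, -0.0065, 0.16, -82) shift mm [ 0.8 -5.1 87. ] rot deg [-0.08  0.01  0.08] t 18.7
[[250.72004101 195.76822118]]
top red [  2.1 137.6] [0, 128, 7, 27, 103] [0.699  0.6719 0.161 ]
top red [240.2 157.6] [230, 153, 21, 10, 116] [ 0.6614 -0.0068  0.161 ]
[[240.22939146 152.92475151]]
scene red [454.4  96.3] [424, 78, 82, 36, 644] [0.7361 0.6093 0.161 ]
scene red [301.5 209.8] [297, 205, 10, 11, 41] [ 0.6753 -0.0057  0.161 ]
[[301.17093469 209.92180751]]
```

View pics/wrist8.png

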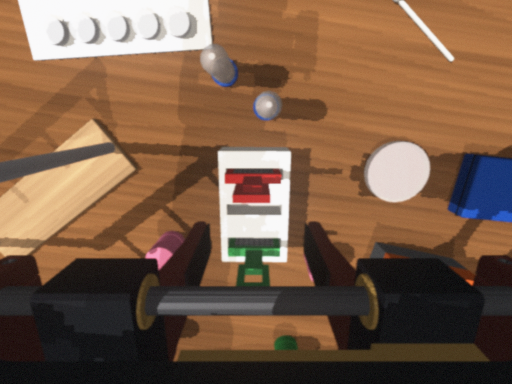

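Wrist view: the red plate's top edge is at about (252,197), as predicted, midway between the fingers. I'll descend and grip.

Request:
{"method": "drive_tool", "body": {
  "steps": [
    [0.001,-0.005,0.03,0,0,0,0.06],
    [0.001,-0.005,0.06,0,0,0,0.06],
    [0.001,-0.005,0.09,0,0,0,0.06],
    [0.001,-0.005,0.115,0,0,0,0.06],
    [0.001,-0.005,0.121,0,0,0,0.06],
    [0.001,-0.005,0.121,0,0,0,0.02],
    [0.001,-0.005,0.121,0,0,0,0.02],
    [0.001,-0.005,0.121,0,0,0,0.02]
  ]
}}

```text
clock: 19.52
eef_pos: [0.6763, -0.0053, 0.1295]
tool_rot: [-0.001, 0.998, 0.07, 0.002]
contact_force: [0.6, 1.0, 0.2]
width: 0.491
grasp_force: 0.0
```

Request:
{"method": "drive_tool", "body": {
  "steps": [
    [0,0,0,0,0,0,0.02],
    [0,0,0,0,0,0,0.02],
    [0,0,0,0,0,0,0.02],
    [0,0,0,0,0,0,0.02]
  ]
}}

```text
clock: 19.85
eef_pos: [0.6763, -0.0053, 0.1293]
tool_rot: [-0.001, 0.998, 0.069, 0.002]
contact_force: [-0.4, 0.0, 6.9]
width: 0.407
grasp_force: 30.0
```

```bash
python3 -c "
from h import *
to(.675,-.0065,.126,-82);print(pose()[2]['contact_force'],pose()[2]['moment'])"
```

```text
-> (0.675, -0.0065, 0.126, -82) shift mm [-1.5  1.   3.3] rot deg [-0.05 -0.27 -0.04] t 19.85
[-0.4275963   0.03899354  6.85061233] [-0.00472369  0.11629924 -0.05044761]
```

Request:
{"method": "drive_tool", "body": {
  "steps": [
    [0,0,-0.015,0,0,0,0.02],
    [0,0,-0.035,0,0,0,0.02],
    [0,0,-0.06,0,0,0,0.02],
    [0,0,-0.09,0,0,0,0.02],
    [0,0,-0.1,0,0,0,0.02],
    [0,0,-0.1,0,0,0,0.02],
    [0,0,-0.1,0,0,0,0.02]
  ]
}}

```text
clock: 20.43
eef_pos: [0.6754, -0.0053, 0.2263]
tool_rot: [-0.001, 0.998, 0.069, 0.001]
contact_force: [0.3, 0.4, -0.9]
width: 0.406
grasp_force: 30.0
```

```bash
python3 -c "
from h import *
to(.5675,.1506,.225,-45.8)"
```

```text
-> (0.5675, 0.1506, 0.225, -45.8) shift mm [ -85.3 -169.4    1.4] rot deg [ -0.06  -0.09 -36.24] t 20.4333
```

Request:
{"method": "drive_tool", "body": {
  "steps": [
    [-0.0142,-0.0282,0,0,0,-6,0.02],
    [-0.0284,-0.0565,0,0,0,-12,0.02],
    [-0.0426,-0.0847,0,0,0,-18,0.02],
    [-0.0569,-0.113,0,0,0,-24,0.02],
    [-0.0711,-0.1412,0,0,0,-30,0.02],
    [-0.0853,-0.1694,0.001,0,0,-36.2,0.02],
    [-0.0853,-0.1694,0.003,0,0,-36.2,0.02],
    [-0.0853,-0.1694,0.003,0,0,-36.2,0.02]
  ]
}}

```text
clock: 21.1
eef_pos: [0.5659, 0.1517, 0.2209]
tool_rot: [-0.001, 0.926, 0.377, -0.001]
contact_force: [-0.7, -0.5, -0.6]
width: 0.407
grasp_force: 30.0
```

Request:
{"method": "drive_tool", "body": {
  "steps": [
    [0,0,0,0,0,0,0.02],
    [0,0,0,0,0,0,0.02],
    [0,0,0,0,0,0,0.02]
  ]
}}

```text
clock: 21.35
eef_pos: [0.5677, 0.1495, 0.2228]
tool_rot: [-0.001, 0.927, 0.375, -0.0]
contact_force: [-0.4, 0.8, -1.7]
width: 0.413
grasp_force: 30.0
```

```bash
python3 - <<'E'
from h import *
to(.5675,.1506,.223,-45.8); to(.6213,.2029,.223,-45.8)
c=cam('wrist','w9')
print(proj(c,[(.5998,.182,.236),(.5372,.246,.236),(.6213,.2029,.229)]))
p,r,s=pose(); print(proj(c,[p+[0,0,.009],p+[0,0,.032]]))
h=cv2.cvtColor(c['pixels'],cv2.COLOR_RGB2HSV)
m=cv2.inRange(h,(0,150,70),(5,255,255))|cv2.inRange(h,(172,150,70),(180,255,255))
n,l,st,ce=cv2.connectedComponentsWithStats(m)
for i in range(1,n):
    if st[i,4]>=15: print(ce[i].round(1),st[i].tolist(),onz(c,*ce[i],.236).round(4))
E
```

```text
-> (0.5675, 0.1506, 0.223, -45.8) shift mm [ 0.6 -0.9 -0.2] rot deg [-0.09 -0.01 -0.18] t 21.35
-> (0.6213, 0.2029, 0.223, -45.8) shift mm [75.6 -1.2 -0.2] rot deg [-0.09 -0.01 -0.18] t 21.35
[[255.73175306 168.84280235]
 [ 91.76357865 169.59789098]
 [255.63516484 111.53152921]]
[[257.51528038 241.86136231]
 [257.53166765 261.42539758]]
[ 92.9 175. ] [82, 170, 22, 12, 225] [0.5351 0.2438 0.236 ]
[256.8 174.9] [248, 170, 19, 12, 199] [0.5978 0.1792 0.236 ]
[257.3 231.7] [214, 186, 87, 89, 4901] [0.5737 0.1555 0.236 ]
```

View pics/w9.png

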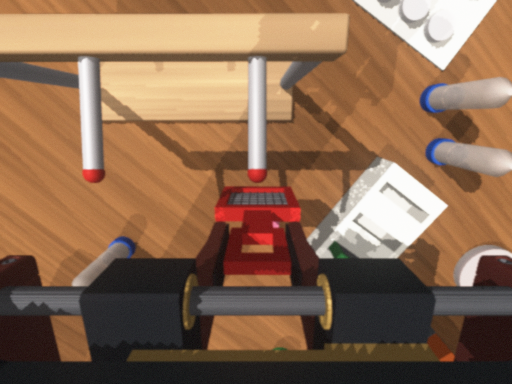

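Wrist view: the peg tip at (257,175) lines up with the held sieve's plate (column 257), and the peg runs straight along the column. I'll thread it.

Request:
{"method": "drive_tool", "body": {
  "steps": [
    [0.015,-0.001,0,0,0,0,0.02],
    [0.03,-0.001,0,0,0,0,0.02],
    [0.04,-0.001,0,0,0,0,0.02],
    [0.05,-0.001,0,0,0,0,0.02],
    [0.06,-0.001,0,0,0,0,0.02],
    [0.07,-0.001,0.001,0,0,0,0.02],
    [0.074,-0.001,0.002,0,0,0,0.02],
    [0.074,-0.001,0.002,0,0,0,0.02]
  ]
}}

```text
clock: 22.07
eef_pos: [0.6202, 0.2027, 0.2207]
tool_rot: [-0.001, 0.927, 0.376, -0.0]
contact_force: [0.0, 0.8, -1.0]
width: 0.406
grasp_force: 30.0
```

```bash
python3 - <<'E'
from h import *
to(.6213,.2029,.212,-45.8)
s=pose()[2];print(s['contact_force'],s['moment'])
c=cam('scene'); im=cv2.cvtColor(c['pixels'],cv2.COLOR_RGB2BGR)
cv2.imwrite('pics/v10.png',cv2.resize(im[60:220,250:410],(600,600),interpolation=cv2.INTER_CUBIC))
E
```

```text
-> (0.6213, 0.2029, 0.212, -45.8) shift mm [0.9 0.6 8.7] rot deg [-0.1  -0.01 -0.08] t 22.0667
[ 0.0482323   0.76798973 -0.95963776] [-0.01585469  0.067492    0.05311918]
```

View pics/v10.png

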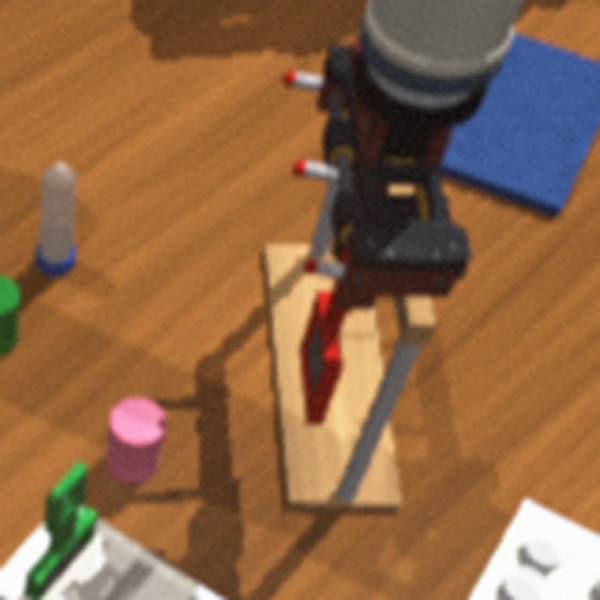

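The scene crop shows the peg's red tip sticking out in front of the threaded sieve, with no contact force. I'll lower it onto the peg and release.

Request:
{"method": "drive_tool", "body": {
  "steps": [
    [0.001,0,0.004,0,0,0,0.02],
    [0.001,0,0.008,0,0,0,0.02],
    [0.001,0,0.009,0,0,0,0.02],
    [0.001,0,0.009,0,0,0,0.02],
    [0.001,0,0.009,0,0,0,0.02]
  ]
}}

```text
clock: 22.53
eef_pos: [0.6204, 0.2033, 0.2135]
tool_rot: [-0.001, 0.927, 0.376, 0.001]
contact_force: [0.3, -1.4, 2.2]
width: 0.408
grasp_force: 30.0
```

Request:
{"method": "drive_tool", "body": {
  "steps": [
    [0,0,0,0,0,0,0.04],
    [0,0,0,0,0,0,0.05],
    [0,0,0,0,0,0,0.056],
    [0,0,0,0,0,0,0.056],
    [0,0,0,0,0,0,0.056],
    [0,0,-0.03,0,0,0,0.056],
    [0,0,-0.07,0,0,0,0.056],
    [0,0,-0.1,0,0,0,0.056]
  ]
}}

```text
clock: 23.2
eef_pos: [0.6199, 0.2034, 0.3146]
tool_rot: [-0.001, 0.927, 0.376, 0.0]
contact_force: [-0.1, 0.3, 1.9]
width: 0.636
grasp_force: 0.0
```

```bash
python3 - <<'E'
from h import *
to(.576,-.0205,.26,-82)
E
```

```text
-> (0.576, -0.0205, 0.26, -82) shift mm [-187.5  130.1   54.2] rot deg [-9.000e-02 -3.000e-02  3.616e+01] t 23.2
```

Request:
{"method": "drive_tool", "body": {
  "steps": [
    [-0.031,0.0217,0,0,0,6,0.056],
    [-0.0625,0.0434,0,0,0,12,0.056],
    [-0.0938,0.065,0,0,0,18,0.056],
    [-0.125,0.0867,0,0,0,24,0.056],
    [-0.156,0.108,0,0,0,30,0.06],
    [-0.1875,0.13,0.01,0,0,36,0.06],
    [-0.1875,0.13,0.04,0,0,36,0.06],
    [-0.1875,0.13,0.06,0,0,36,0.06]
  ]
}}

```text
clock: 23.87
eef_pos: [0.5761, -0.0228, 0.2516]
tool_rot: [-0.001, 0.998, 0.069, 0.001]
contact_force: [0.1, 0.2, -1.5]
width: 0.686
grasp_force: 0.0
```

Request:
{"method": "drive_tool", "body": {
  "steps": [
    [0,0,0,0,0,0,0.06],
    [0,0,0,0,0,0,0.06],
    [0,0,0,0,0,0,0.06]
  ]
}}

```text
clock: 24.12
eef_pos: [0.5767, -0.02, 0.254]
tool_rot: [-0.001, 0.997, 0.071, 0.001]
contact_force: [-0.1, 0.4, 0.0]
width: 0.688
grasp_force: 0.0
```

```bash
python3 - <<'E'
from h import *
to(.576,-.0205,.126,-82)
c=cam('wrist','w11'); t=cam('top'); s=cam('scene')
for n,cc in (('w',c),('s',s)):
    print(n,proj(cc,[(.576,-.0205,.161)]))
    for ce,st in blobs(cc,(45,120,30),(80,255,255),40)[0]: print('green',ce,st.tolist(),onz(cc,*ce,.161).round(4))
a=cv2.cvtColor(c['pixels'],cv2.COLOR_RGB2BGR)[100:300,150:350]; b=cv2.cvtColor(s['pixels'],cv2.COLOR_RGB2BGR)[70:200,260:390]
cv2.imwrite('pics/v11.png',np.hstack([cv2.resize(a,(400,400)),cv2.resize(b,(400,400))]))
E
```

```text
-> (0.576, -0.0205, 0.126, -82) shift mm [ -1.    0.6 128. ] rot deg [-0.08 -0.11  0.19] t 24.1167
w [[256.70686238 195.41749382]]
green [239.8 178.4] [232, 175, 17, 8, 116] [ 0.5903 -0.0023  0.161 ]
green [258.1 197.6] [241, 195, 35, 7, 207] [ 0.574  -0.0221  0.161 ]
green [293.4 322.2] [280, 315, 28, 17, 379] [ 0.4369 -0.0817  0.161 ]
s [[267.69290664 188.22517105]]
green [246.5 137.6] [241, 133, 13, 11, 92] [0.4225 0.0539 0.161 ]
green [191.  182.9] [183, 173, 16, 22, 262] [ 0.4317 -0.1474  0.161 ]
green [267.4 189.8] [263, 183, 10, 17, 60] [ 0.5787 -0.0243  0.161 ]
```

View pics/v11.png

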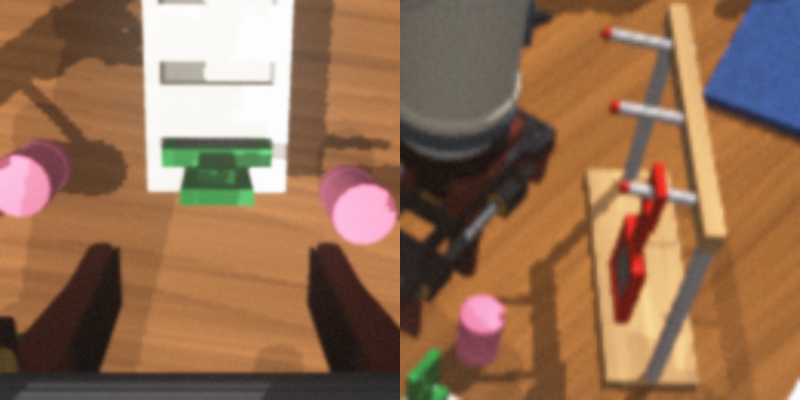

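The right crop shows the red sieve hanging on its peg. The left crop shows the green plate at about the predicted place, centred between the fingers. I'll grip and lift it.

Request:
{"method": "drive_tool", "body": {
  "steps": [
    [-0.001,0.001,0.03,0,0,0,0.06],
    [-0.001,0.001,0.06,0,0,0,0.06],
    [-0.001,0.001,0.09,0,0,0,0.06],
    [-0.001,0.001,0.118,0,0,0,0.06],
    [-0.001,0.001,0.127,0,0,0,0.06],
    [-0.001,0.001,0.127,0,0,0,0.02],
    [-0.001,0.001,0.127,0,0,0,0.02],
    [-0.001,0.001,0.127,0,0,0,0.02]
  ]
}}

```text
clock: 24.93
eef_pos: [0.5769, -0.0212, 0.1284]
tool_rot: [-0.0, 0.997, 0.071, 0.002]
contact_force: [1.0, -0.2, 0.3]
width: 0.496
grasp_force: 0.0
```

Request:
{"method": "drive_tool", "body": {
  "steps": [
    [0,0,0,0,0,0,0.02],
    [0,0,0,0,0,0,0.02],
    [0,0,0,0,0,0,0.02],
    [0,0,0,0,0,0,0.02]
  ]
}}

```text
clock: 25.27
eef_pos: [0.5768, -0.0213, 0.1282]
tool_rot: [-0.001, 0.997, 0.071, 0.002]
contact_force: [-0.9, 0.8, 6.5]
width: 0.407
grasp_force: 30.0
```

Request:
{"method": "drive_tool", "body": {
  "steps": [
    [0,0,-0.015,0,0,0,0.02],
    [0,0,-0.035,0,0,0,0.02],
    [0,0,-0.06,0,0,0,0.02],
    [0,0,-0.09,0,0,0,0.02],
    [0,0,-0.1,0,0,0,0.02],
    [0,0,-0.1,0,0,0,0.02],
    [0,0,-0.1,0,0,0,0.02]
  ]
}}

```text
clock: 25.85
eef_pos: [0.5758, -0.0215, 0.2252]
tool_rot: [-0.001, 0.997, 0.071, 0.001]
contact_force: [0.7, -1.2, -1.6]
width: 0.41
grasp_force: 30.0
```

```bash
python3 -c "
from h import *
to(.4424,.2792,.223,-45.8);to(.505,.2146,.223,-45.8)"
```

```text
-> (0.4424, 0.2792, 0.223, -45.8) shift mm [ -89.4 -316.5    2.6] rot deg [ -0.06  -0.09 -36.05] t 25.85
-> (0.505, 0.2146, 0.223, -45.8) shift mm [ -36.6 -243.7    2.6] rot deg [ -0.06  -0.09 -36.05] t 25.85
```

Request:
{"method": "drive_tool", "body": {
  "steps": [
    [-0.009,-0.032,0,0,0,-5,0.02],
    [-0.018,-0.064,0,0,0,-10,0.02],
    [-0.027,-0.096,0,0,0,-15,0.02],
    [-0.036,-0.128,0,0,0,-20,0.02],
    [-0.045,-0.16,0,0,0,-25,0.02],
    [-0.054,-0.192,0,0,0,-30,0.02],
    [-0.063,-0.224,0,0,0,-36,0.02],
    [-0.072,-0.254,0,0,0,-36,0.02]
  ]
}}

```text
clock: 26.52
eef_pos: [0.4666, 0.221, 0.2228]
tool_rot: [-0.001, 0.926, 0.378, -0.002]
contact_force: [0.7, 0.8, -0.6]
width: 0.409
grasp_force: 30.0
```

```bash
python3 -c "
from h import *
to(.4424,.2792,.223,-45.8)"
```

```text
-> (0.4424, 0.2792, 0.223, -45.8) shift mm [ 23.5 -58.5  -0.1] rot deg [-0.16  0.14  0.28] t 26.5167
```

Request:
{"method": "drive_tool", "body": {
  "steps": [
    [0.011,-0.03,0,0,0,0,0.02],
    [0.02,-0.05,0.001,0,0,0,0.02],
    [0.023,-0.06,0.001,0,0,0,0.02],
    [0.023,-0.06,0.001,0,0,0,0.02],
    [0.023,-0.06,0.001,0,0,0,0.02],
    [0.023,-0.06,0.001,0,0,0,0.02],
    [0.023,-0.06,0.001,0,0,0,0.02]
  ]
}}

```text
clock: 27.1
eef_pos: [0.4436, 0.2776, 0.2246]
tool_rot: [-0.001, 0.927, 0.375, 0.0]
contact_force: [0.7, -0.9, -1.1]
width: 0.409
grasp_force: 30.0
```

```bash
python3 - <<'E'
from h import *
to(.4424,.2792,.223,-45.8); to(.4962,.3315,.223,-45.8)
c=cam('wrist','w12')
p,r,s=pose(); print(proj(c,[(.4747,.3106,.236),p+[0,0,.009]]))
h=cv2.cvtColor(c['pixels'],cv2.COLOR_RGB2HSV)
m=cv2.inRange(h,(0,150,70),(5,255,255))|cv2.inRange(h,(172,150,70),(180,255,255))
g=cv2.inRange(h,(45,120,30),(80,255,255))
for m in (m,g):
  n,l,st,ce=cv2.connectedComponentsWithStats(m)
  for i in range(1,n):
    if st[i,4]>=40: print(ce[i].round(1),st[i].tolist())
E
```

```text
-> (0.4424, 0.2792, 0.223, -45.8) shift mm [ 0.3 -2.   1.6] rot deg [-0.05 -0.04 -0.15] t 27.1
-> (0.4962, 0.3315, 0.223, -45.8) shift mm [75.3 -2.2  1.7] rot deg [-0.05 -0.04 -0.15] t 27.1
[[253.88523687 168.79052335]
 [257.45554577 241.81084679]]
[470.5 122.3] [430, 115, 82, 16, 1255]
[402.1 122.9] [398, 118, 9, 11, 95]
[253.7 173.9] [245, 169, 18, 12, 188]
[416. 174.] [405, 169, 23, 13, 235]
[258.3 233.1] [215, 187, 86, 99, 4599]
```

Request:
{"method": "drive_tool", "body": {
  "steps": [
    [0.012,-0.0022,0.001,0,0,0,0.02],
    [0.024,-0.0022,0.0015,0,0,0,0.02],
    [0.036,-0.0022,0.0015,0,0,0,0.02],
    [0.046,-0.0022,0.0015,0,0,0,0.02],
    [0.056,-0.0022,0.0015,0,0,0,0.02],
    [0.066,-0.0022,0.002,0,0,0,0.02],
    [0.075,-0.0022,0.004,0,0,0,0.02],
    [0.075,-0.0022,0.004,0,0,0,0.02]
  ]
}}

```text
clock: 27.82
eef_pos: [0.4963, 0.3326, 0.2199]
tool_rot: [-0.001, 0.927, 0.375, -0.0]
contact_force: [-0.5, 0.0, -0.8]
width: 0.409
grasp_force: 30.0
```

```bash
python3 -c "
from h import *
to(.4962,.3315,.2115,-45.8);s=pose()[2];print(s['contact_force'],s['moment'])"
```

```text
-> (0.4962, 0.3315, 0.2115, -45.8) shift mm [-0.8  0.8  8.4] rot deg [-0.08 -0.02 -0.1 ] t 27.8167
[-0.45117405  0.01153462 -0.78957392] [-0.04060906  0.09971983  0.01845205]
```

Request:
{"method": "drive_tool", "body": {
  "steps": [
    [0,0,0.004,0,0,0,0.02],
    [0,0,0.007,0,0,0,0.02],
    [0,0,0.008,0,0,0,0.02],
    [0,0,0.008,0,0,0,0.02],
    [0,0,0.008,0,0,0,0.02]
  ]
}}

```text
clock: 28.23
eef_pos: [0.495, 0.3325, 0.2131]
tool_rot: [-0.001, 0.927, 0.376, 0.0]
contact_force: [0.2, -0.4, 0.3]
width: 0.406
grasp_force: 30.0
```

```bash
python3 -c "
from h import *
p,r,s=pose();print(p,s['contact_force'],s['moment'])"
```

```text
[0.495023   0.33247361 0.21314613] [ 0.23282034 -0.42808008  0.26214077] [-0.01550484  0.11112564 -0.03254513]
```

Request:
{"method": "drive_tool", "body": {
  "steps": [
    [0,0,0,0,0,0,0.04],
    [0,0,0,0,0,0,0.05],
    [0,0,0,0,0,0,0.056],
    [0,0,0,0,0,0,0.056],
    [0,0,0,0,0,0,0.056],
    [0,0,-0.03,0,0,0,0.056],
    [0,0,-0.07,0,0,0,0.056],
    [0,0,-0.1,0,0,0,0.056]
  ]
}}

```text
clock: 28.9
eef_pos: [0.4949, 0.3324, 0.315]
tool_rot: [-0.001, 0.927, 0.376, 0.0]
contact_force: [0.3, 0.2, 1.1]
width: 0.639
grasp_force: 0.0
```

Request:
{"method": "drive_tool", "body": {
  "steps": [
    [-0.03,0,0,0,0,0,0.056],
    [-0.07,0,0,0,0,0,0.056],
    [-0.11,0,0,0,0,0,0.056],
    [-0.15,0,0,0,0,0,0.056],
    [-0.15,0,0,0,0,0,0.056],
    [-0.15,0,0,0,0,0,0.056],
    [-0.15,0,0,0,0,0,0.056],
    [-0.15,0,0,0,0,0,0.056]
  ]
}}

```text
clock: 29.57
eef_pos: [0.3883, 0.2286, 0.3126]
tool_rot: [-0.001, 0.927, 0.376, 0.0]
contact_force: [-0.1, -1.1, 0.3]
width: 0.636
grasp_force: 0.0
```

```bash
python3 -c "
from h import *
p,r,s=pose();print(p,s['contact_force'])
c=cam('scene')
cv2.imwrite('pics/v13.png',cv2.resize(cv2.cvtColor(c['pixels'],cv2.COLOR_RGB2BGR)[60:310,60:393],(800,600),interpolation=cv2.INTER_CUBIC))"
```

```text
[0.38825474 0.2285572  0.31259414] [-0.10905823 -1.09976931  0.268037  ]
```

View pics/v13.png

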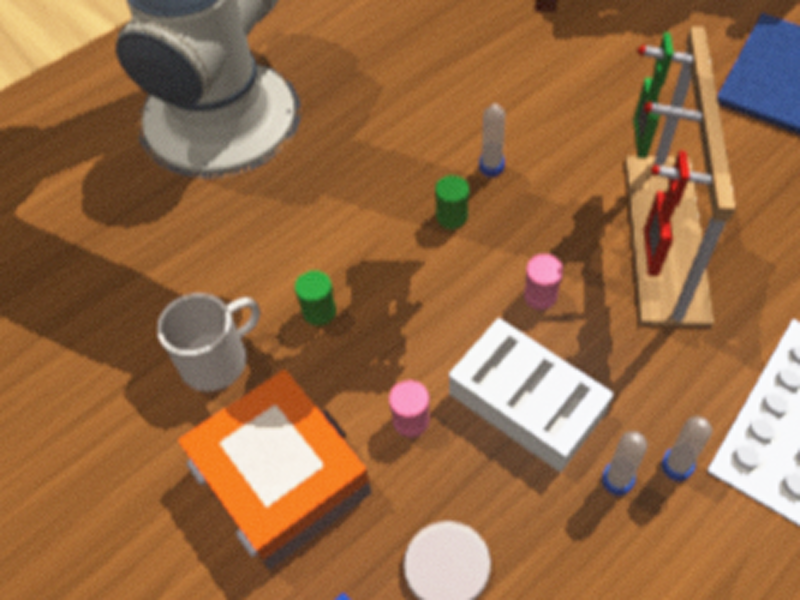

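The scene view shows both sieves hanging on their pegs (green at (665,60), red at (683,175)), the lid shut at (275,465), and the tubes, dish and mug still standing. I'll hand the job in.

```bash
python3 -c "
from h import *
print(arm.close_job())"
```

```text
the job is handed in; nothing more can be done
None
```

I handed in the job: all three jars are upright in the case with the lid shut, and the red and green sieves each hang on their own peg; the hand-in returned no verdict.

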